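# Sort worn sanding blocks on the test ramp

## Task

Find out which of the three sanding blocks are worn: set all three sole down on the white tilted board above the closed gate and let go of them, then press the red plunger fully down so that the gate sinks and the worn ones slide down to the foot. Put the blocks that stayed up into the blue tray, sole down, and leave the ones that slid lying at the foot of the board. Leave the tub, the tin and the cup where they are.

Things in the scene. Friction and masses are not known exactly. Their poses are not given: they have to be found in the camera images.
- block_a_mid (a point): sanding block, 0.2 kg, all three alike: base 80 (x) x 44 (y) mm, 18 mm high, abrasive sole below; on it a grip ridge 70 (x) x 24 (y) mm, from 18 to 50 mm above the sole. Point: its centre, 25 mm above the sole; z up. Starts sole down on the mat, places shuffled, turned up to 40 degrees. Sharp ones stay put on the tilted board, worn ones slide; it cannot be seen which is which
- block_b_mid (a point): sanding block, 0.2 kg, all three alike: base 80 (x) x 44 (y) mm, 18 mm high, abrasive sole below; on it a grip ridge 70 (x) x 24 (y) mm, from 18 to 50 mm above the sole. Point: its centre, 25 mm above the sole; z up. Starts sole down on the mat, places shuffled, turned up to 40 degrees. Sharp ones stay put on the tilted board, worn ones slide; it cannot be seen which is which
- block_c_mid (a point): sanding block, 0.2 kg, all three alike: base 80 (x) x 44 (y) mm, 18 mm high, abrasive sole below; on it a grip ridge 70 (x) x 24 (y) mm, from 18 to 50 mm above the sole. Point: its centre, 25 mm above the sole; z up. Starts sole down on the mat, places shuffled, turned up to 40 degrees. Sharp ones stay put on the tilted board, worn ones slide; it cannot be seen which is which
- deck: fixed white board, tilted 24 degrees, falling towards the robot (turned up to 8 degrees). Origin: on its surface, centre line, at the face of the 20 mm high stop lip at the foot, 22 mm above the bench. x up the slope, y across, z out of the board. Surface: x 0 to 0.226, 220 mm wide between 10 mm high rails. Three lanes for blocks, 70 mm apart (y = -0.07, 0, 0.07)
- gate_mid (a point): middle of the upslope edge of the gate's top: an 8 mm thick bar across the whole board, upslope face at deck x = 0.105, standing 14 mm out of the board when closed. Blocks are tested above it, three side by side with their length up the slope; below it there is room for three more at the foot
- gate (a joint): how far the gate is pressed into the board, in m: 0 closed (as at the start), 0.014 flush, 0.018 fully down. It moves along the deck's -z, has no spring, takes about 5 N to push, and stays where it is left
- plunger_top (a point): centre of the top face of the red round plunger (32 mm across) just beyond the ramp's upper end; it is one piece with the gate: pressing it straight into the slope (along the deck's -z) sinks the gate. With the gate closed it is at x = 0.249, y = 0, z = 0.030 of the deck
- tray: blue open tray, fixed, 215 mm (x) x 185 mm (y), 32 mm high, walls and floor 6 mm. Origin: centre of its underside. It lies on one side of the ramp, the mat on the other; the sides change
- mat: cork mat, fixed, 230 mm (x) x 210 mm (y), 3 mm thick, on which the blocks start. Origin: centre of its underside
- filler_tub_mid (a point): bystander, to be left alone: small white tub with a yellow lid, 50 mm across, 60 mm tall, standing on the cork mat. The point is near its middle
- wax_tin_mid (a point): bystander, to be left alone: green tin, 54 mm across, 70 mm tall, standing on the bench beyond the mat or the tray. The point is near its middle
- water_cup_mid (a point): bystander, to be left alone: terracotta cup, 66 mm across, 75 mm tall, standing on the bench beyond the mat or the tray. The point is near its middle
Not all that is in view belongs to the job. Leave any purple or turquoise look-alike of the part that bears block_c_mid alone.

How it is judged:
On the way, in this order (a step that is already met when the one before it is completed fails the run):
1. all three blocks lie sole down on the board above the closed gate, let go (x of block_a_mid in the frame of deck between 0.12 and 0.225 m and y of block_a_mid in the frame of deck between -0.115 and 0.115 m and z of block_a_mid in the frame of deck between 0.018 and 0.032 m and angle between the z axis of each of block_a_mid, block_b_mid, block_c_mid and the z axis of deck, either way round below 0.15 rad and angle between each of block_a_mid, block_b_mid, block_c_mid's own z axis and vertical below 0.6 rad and contact force between each of block_a, block_b, block_c and the fingers below 0.05 N and linear speed of each of block_a, block_b, block_c below 0.02 m/s and x of block_b_mid in the frame of deck between 0.12 and 0.225 m and y of block_b_mid in the frame of deck between -0.115 and 0.115 m and z of block_b_mid in the frame of deck between 0.018 and 0.032 m and x of block_c_mid in the frame of deck between 0.12 and 0.225 m and y of block_c_mid in the frame of deck between -0.115 and 0.115 m and z of block_c_mid in the frame of deck between 0.018 and 0.032 m and value of joint gate below 0.004 m), for 0.2 s.
2. the gate is pressed fully down; the worn blocks have slid to the foot, the good one has stayed up (value of joint gate above 0.0145 m and x of block_b_mid in the frame of deck between 0.115 and 0.225 m and y of block_b_mid in the frame of deck between -0.115 and 0.115 m and z of block_b_mid in the frame of deck between 0.018 and 0.032 m and angle between the z axis of each of block_b_mid, block_a_mid, block_c_mid and the z axis of deck, either way round below 0.15 rad and angle between each of block_b_mid, block_a_mid, block_c_mid's own z axis and vertical below 0.6 rad and contact force between each of block_b, block_a, block_c and the fingers below 0.05 N and x of block_a_mid in the frame of deck between 0 and 0.065 m and y of block_a_mid in the frame of deck between -0.115 and 0.115 m and z of block_a_mid in the frame of deck between 0.018 and 0.032 m and x of block_c_mid in the frame of deck between 0 and 0.065 m and y of block_c_mid in the frame of deck between -0.115 and 0.115 m and z of block_c_mid in the frame of deck between 0.018 and 0.032 m), for 0.2 s.
At the end, for the whole second after the job is handed in: Every block that stayed up on the board lies sole down (within 8 degrees) on the tray's floor, inside its walls; every block that slid lies flat on the board at its foot (centre within 65 mm of the lip); the gate is down, at least flush; all released and at rest (x of block_b_mid in the frame of tray between -0.09 and 0.09 m and y of block_b_mid in the frame of tray between -0.075 and 0.075 m and z of block_b_mid in the frame of tray between 0.022 and 0.04 m and angle between block_b_mid's own z axis and vertical below 0.15 rad and contact force between each of block_b, block_a, block_c and the fingers below 0.05 N and linear speed of each of block_b, block_a, block_c below 0.02 m/s and x of block_a_mid in the frame of deck between 0 and 0.065 m and y of block_a_mid in the frame of deck between -0.115 and 0.115 m and z of block_a_mid in the frame of deck between 0.018 and 0.032 m and angle between the z axis of each of block_a_mid, block_c_mid and the z axis of deck, either way round below 0.15 rad and angle between each of block_a_mid, block_c_mid's own z axis and vertical below 0.6 rad and x of block_c_mid in the frame of deck between 0 and 0.065 m and y of block_c_mid in the frame of deck between -0.115 and 0.115 m and z of block_c_mid in the frame of deck between 0.018 and 0.032 m and value of joint gate above 0.0145 m); the robot touches nothing.
It fails at once if the filler tub is pushed more than 30 mm away or knocked over (distance of filler_tub_mid from where it was at the start of the episode above 0.03 m or angle between filler_tub_mid's own z axis and vertical above 0.5 rad).
It fails at once if the wax tin is pushed more than 30 mm away or knocked over (distance of wax_tin_mid from where it was at the start of the episode above 0.03 m or angle between wax_tin_mid's own z axis and vertical above 0.5 rad).
It fails at once if the water cup is pushed more than 30 mm away or knocked over (distance of water_cup_mid from where it was at the start of the episode above 0.03 m or angle between water_cup_mid's own z axis and vertical above 0.5 rad).
It also fails if it takes over 72 s, if anything falls off the work surface, if the arm or the gripper's body presses on something with over 40 N, if the wrist force passes 120 N, or if a joint passes its speed limit or range.

## Robot

A 6-joint arm with a two-finger parallel gripper is mounted at the origin on the work surface. World frame = base frame: x ahead of the robot, y to its left, z up, the work surface at z = 0. Lengths are in m, angles in rad, forces in N, time in s.
With the tool pointing down it reaches from about 0.35 to 0.85 m from the base axis. Payload 8.1 kg.
Tool frame: the origin (TCP) lies at the very end of the fingers, on their centre line; the grasp point (between the pads) lies 19 mm behind it (pinch_z is the distance from the TCP to the grasp point, in m); z points along the fingers, y is the direction in which the jaws open and shut (so a half turn about z gives the same grasp; the last joint's range is limited). The gripper opens to 93 mm and grips with 3 to 60 N. Pads are 15 mm wide; open, the fingers measure 128 mm over their backs; the gripper's body (75 mm by 188 mm) begins 65 mm behind the grasp point.
Start: joints at [1.21, 0.13, 1.488, -0, 1.523, -0.085], TCP at [0.163, 0.577, 0.219] pointing down, gripper open.
Joint ranges: [-2.96, 2.96], [-0.89, 2.26], [0.02, 2.5], [-1.34, 4.48], [0, 2.73], [-2.66, 2.66]. Speed limits (rad/s): [2.39, 2.39, 2.79, 3.14, 3.14, 3.14].

## Interface

Orientations are given as a rotation vector (axis times angle).
In Python, from plant import * gives the robot as it stands.
- The arm moves only by the tool move_arm, never from a script. Its argument "series" is a list of rows, each a list of 7 numbers: the shift along the tool's x, y, z each as a share of 10 cm, from -1 to 1, then the turn, a rotation vector about the tool's x, y, z each as a share of 180 degrees, from -1 to 1, then the opening, from -1 (shut) to 1 (fully open). In form: [[dx, dy, dz, rx, ry, rz, jaw], ...]. A call has 1 to 8 rows; each row is the pose to reach, as a shift and turn from the pose commanded when the call began, along the tool's axes at that moment, turning the shorter way round; what a row does not reach only later rows make up. A row lasts 1/10 s, in which the tool goes at most 50 mm and 8.59 degrees, less where a joint would pass 70% of its speed; a pose out of reach is approached as far as the arm can. A call with a number of a shift or a turn outside -1 to 1 is refused whole. A call with a gripper value outside its range is refused whole. The fingers move at their own pace and stop on an object; "squeeze" is the grip in N (left out, the last holds). Time passes only in rows, so rows that repeat a pose let the fingers close. It gives the time, the measured TCP pose, the force and the opening at its end, in the units of the state.
- read_state(): the state, without advancing time (a new reading comes with each control period).
- read_camera(name): name is "scene" or "top" or "wrist"; returns a dict with "frame" (480x640x3 uint8, red, green, blue), "K" (3x3 intrinsics, pixels), "k1" (the pictures are not rectified: a ray, as slopes to the right and down, at radius r is drawn at 1 + k1 r^2 times it, then the intrinsics apply), "rvec" (rotation vector, rad) and "tvec" (3), from world to camera coordinates, as OpenCV has them. Camera axes: x right, y down, z forward; pixel columns grow to the right and rows downward; lengths in m; the calibration is good to about 2 mm. A picture is of the moment at which its call begins. There is no depth.
- close_job(): hands the job in, once; it reports no verdict.
The state is a dict: "t": time; "q": joint angles; "dq": joint speeds; "joint_torque": joint torques, N m; "tool_pos": TCP position; "orientation": TCP orientation; "force": force on the tool from outside, world axes, zero at the start; "wrist_torque": the same for the moment, N m; "opening": finger opening in m.
Only numpy, scipy, OpenCV 4.12 (cv2) and the standard library are available. Lean on these libraries where they do the work, as an engineer would, in place of code of your own. Each camera call takes 0.05 s, during which the arm holds its last target.

## Working session

There is one attempt and no reset: what is moved stays moved. The work goes in short steps, Python scripts to look and compute and a tool call to move; the robot and the scene stay as the last step left them, time stands still between calls to the robot, and variables do not carry over. Pictures are saved under pics/ and viewed, and the job is handed in when it is done.

Besides the shell and the picture viewer there is one more tool, called in YAML: its name, and indented under it one key for each argument. move_arm: Moves the arm, as the interface text tells. Shift numbers are shares of 10 cm and turn numbers shares of 180 degrees, none past 1 either way. Its arguments: {"type":"object","properties":{"series":{"type":"array","items":{"type":"array","items":{"type":"number"}}},"squeeze":{"type":"number"}},"required":["series"]}

```bash
ls; mkdir -p pics
python3 - <<'E'
from plant import *
import cv2
for n in ["scene","top"]:
    c=read_camera(n); cv2.imwrite(f"pics/{n}0.png",c["frame"][:,:,::-1]); print(n,c["K"],c["k1"],c["rvec"],c["tvec"])
print(read_state())
E
```

```text
pics
scene [[600.45652952   0.         309.33537883]
 [  0.         600.45652952 246.19163923]
 [  0.           0.           1.        ]] -0.0027167078159589415 [ 1.16299663  2.35984423 -0.9453899 ] [ 0.24811747 -0.23016351  1.83765517]
top [[458.64868924   0.         317.33083387]
 [  0.         458.64868924 234.25067061]
 [  0.           0.           1.        ]] 0.01293097150954831 [ 2.11519829 -2.16840275  0.16156199] [0.08634191 0.53103464 1.26531464]
{'t': 0.1, 'q': array([ 1.20958556e+00,  1.31103455e-01,  1.48916227e+00,  3.21719759e-05,
        1.52298731e+00, -8.54053290e-02]), 'dq': array([-0.00027496, -0.00066403, -0.00285399, -0.00021   , -0.00077362,
        0.00072593]), 'joint_torque': array([ 9.77661366e-04, -5.61341572e+01, -4.93092263e+01,  7.69349118e-02,
        2.92250019e-02, -1.02261743e-04]), 'tool_pos': array([0.16318338, 0.57685658, 0.21768615]), 'orientation': array([-4.31809758e-01, -3.11137128e+00,  2.53186580e-03]), 'force': array([-0.92283661, -0.04690364, -0.69242829]), 'wrist_torque': array([ 0.03384756,  0.02623485, -0.0108549 ]), 'opening': 0.09301051146485555}
```

View pics/scene0.png

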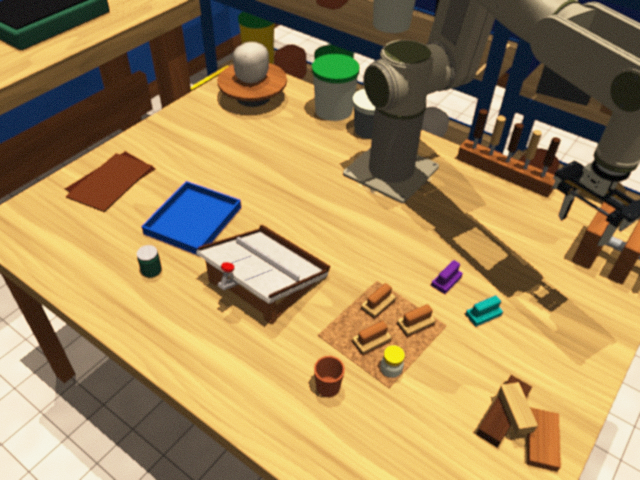

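View pics/top0.png

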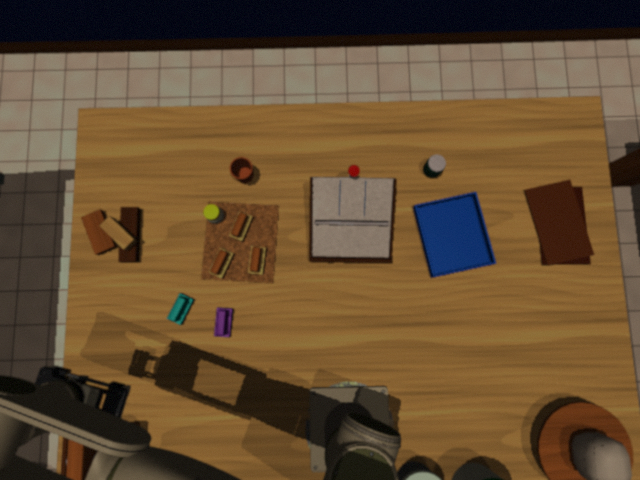

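The top picture shows the orange blocks on the cork mat at about (241,226), (221,264) and (257,261), with the tub at (211,212). The board is centred near (352,220), the plunger is at (354,171) and the tray at (454,235). The purple (224,321) and turquoise (180,308) look-alikes are off the mat. Next I'll enlarge this.

```bash
cat > h.py <<'E'
import numpy as np, cv2
from scipy.spatial.transform import Rotation as R
from plant import *
def cam(n):
    c=read_camera(n); c["R"]=R.from_rotvec(c["rvec"]).as_matrix(); return c
def proj(c,P):
    p=np.atleast_2d(P)@c["R"].T+c["tvec"]; s=p[:,:2]/p[:,2:]
    s=s*(1+c["k1"]*(s**2).sum(1,keepdims=True))
    return s*[c["K"][0,0],c["K"][1,1]]+[c["K"][0,2],c["K"][1,2]]
def ray(c,uv):
    K=c["K"]; d=(np.atleast_2d(uv)-[K[0,2],K[1,2]])/[K[0,0],K[1,1]]; s=d.copy()
    for _ in range(10): s=d/(1+c["k1"]*(s**2).sum(1,keepdims=True))
    v=np.c_[s,np.ones(len(s))]@c["R"]; return -c["R"].T@c["tvec"],v
def atz(c,uv,z):
    o,v=ray(c,uv); return o+v*((z-o[2])/v[:,2])[:,None]
def crop(c,x0,y0,x1,y1,k,name,polys=()):
    f=cv2.resize(c["frame"][y0:y1,x0:x1,::-1],None,fx=k,fy=k,interpolation=cv2.INTER_CUBIC)
    for p,col in polys:
        q=((np.array(p)+.5-[x0,y0])*k).round().astype(int); cv2.polylines(f,[q],True,col,1)
    cv2.imwrite(f"pics/{name}.png",f)
E
python3 - <<'E'
from h import *
c=cam("top"); crop(c,190,190,290,290,6,"mat1"); crop(c,300,155,410,275,5,"deck1"); crop(c,405,145,505,285,4,"tray1")
s=cam("scene"); crop(s,315,270,455,390,5,"smat1");crop(s,190,215,335,325,5,"sdeck1")
print(atz(c,[[241,226],[221,264],[257,261],[211,212]],.04), atz(c,[[454,235]],.0))
E
```

```text
[[0.56239221 0.29050793 0.04      ]
 [0.45505202 0.34680938 0.04      ]
 [0.46098347 0.24529013 0.04      ]
 [0.60531026 0.37655161 0.04      ]] [[ 0.52694947 -0.32711169  0.        ]]
```

View pics/mat1.png

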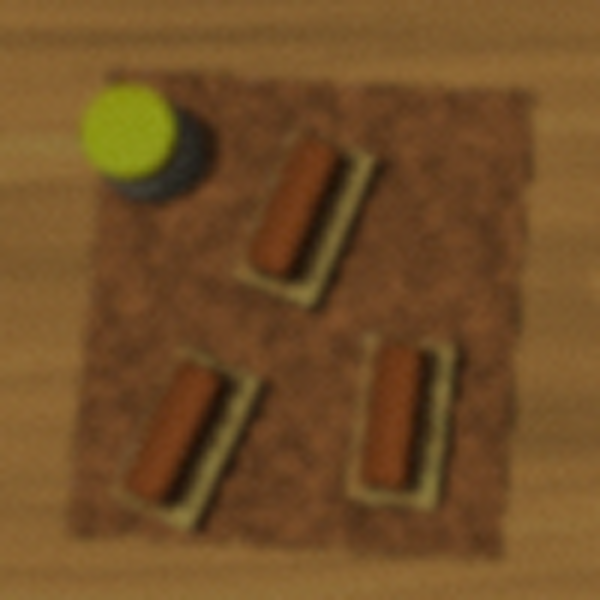

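View pics/deck1.png

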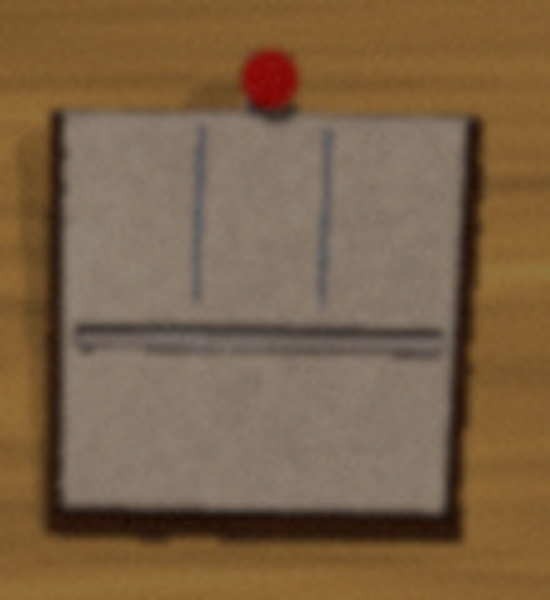

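View pics/smat1.png

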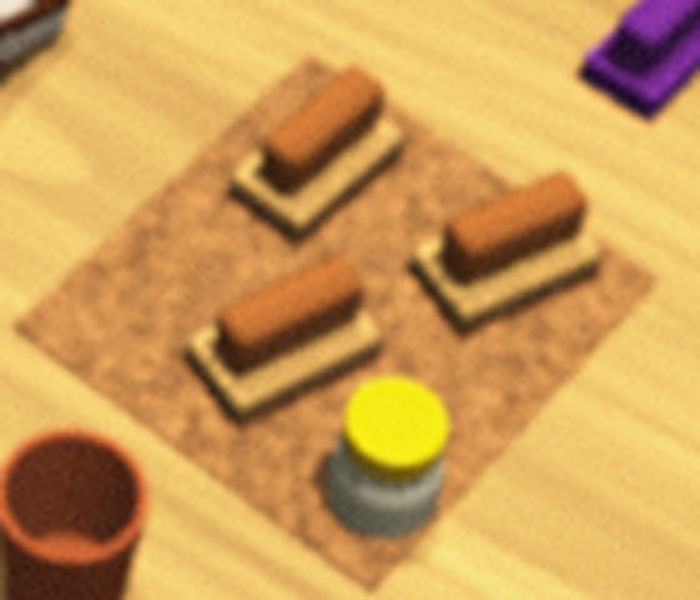

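View pics/sdeck1.png

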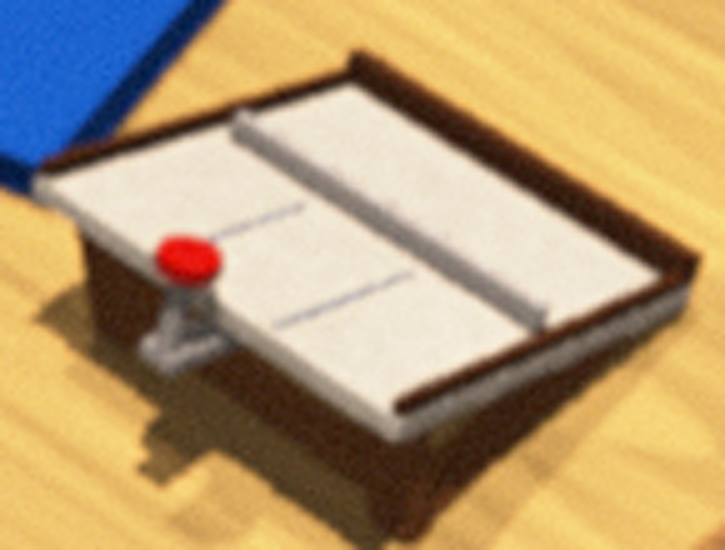

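View pics/tray1.png

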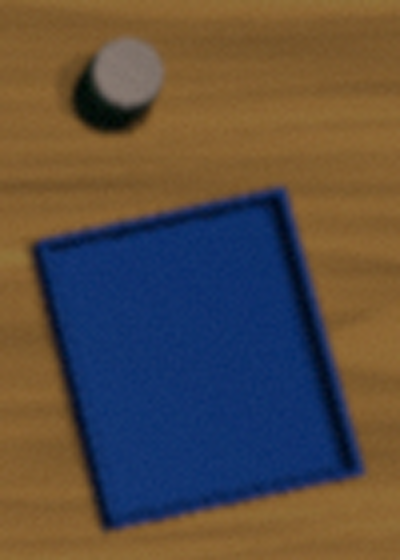

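```bash
cat >> h.py <<'E'
def c2p(uv,x0,y0,k): return (np.array(uv,float)+.5)/k-.5+[x0,y0]
def deckT(p):  # x,y,yaw
    # deck x up slope: direction (cos24,0,sin24) rotated yaw
    M=(R.from_euler('z',p[2])*R.from_euler('y',-24,degrees=True)).as_matrix()
    return M,np.array([p[0],p[1],.022])
def d2w(p,P): M,t=deckT(p); return np.atleast_2d(P)@M.T+t
def w2d(p,P): M,t=deckT(p); return (np.atleast_2d(P)-t)@M
E
python3 - <<'E'
from h import *
from scipy.optimize import least_squares as LS
c=cam("top"); s=cam("scene")
print("cam pos",-c["R"].T@c["tvec"],-s["R"].T@s["tvec"])
D=[(.249,0,.03),(.105,.11,.014),(.105,-.11,.014),(0,.11,0),(0,-.11,0)]
ut=c2p([(270,80),(77,334),(441,339),(60,510),(448,514)],300,155,5)
S=[(.249,0,.03),(0,-.11,0)]
us=c2p([(188,260),(357,84)],190,215,5)
f=lambda p:np.r_[(proj(c,d2w(p,D))-ut).ravel(),(proj(s,d2w(p,S))-us).ravel()]
r=LS(f,[.45,-.08,0]); print(r.x,np.degrees(r.x[2]),f(r.x).reshape(-1,2).round(1))
# tray: outer rim corners z=.032
ct=c2p([(35,243),(283,187),(362,474),(107,530)],405,145,4)
tw=atz(c,ct,.032); print(tw.round(3)); ctr=tw.mean(0); print("tray",ctr, [np.linalg.norm(tw[i]-tw[(i+1)%4]).round(3) for i in range(4)])
e=(tw[0]-tw[3]+tw[1]-tw[2]); print("tray yaw",np.degrees(np.arctan2(e[1],e[0])))
# blocks: base top corners z .021 (3 visible) + fit
def fit(uv,P,g,cc,zoff=.003):
    P=np.array(P)
    w=lambda q:(R.from_euler('z',q[2]).apply(P))+[q[0],q[1],zoff]
    f=lambda q:np.concatenate([(proj(k,w(q)[i:i+1])-uv[i])[0] for i,k in enumerate(cc)])
    r=LS(f,g); print(r.x.round(4),np.degrees(r.x[2]).round(1),f(r.x).reshape(-1,2).round(1).tolist()); return r.x
# far = +x end ; in top image, left=+y
B={"far":([(318,138),(378,157),(318,306),(242,278)],(.56,.29,-.3)),
"left":([(190,350),(265,378),(196,528),(122,490)],(.455,.345,-.4)),
"right":([(370,336),(458,346),(436,508),(349,494)],(.46,.245,-.1))}
fin={}
for n,(uv,g) in B.items():
    P=[(.04,-.022,.018),(.04,-.022,.018),(-.04,-.022,.018),(-.04,.022,.018)]
    u=c2p(uv,190,190,6)
    fin[n]=fit(list(u[1:]),P[1:],g,[c]*3)
    q=fin[n]
    # ridge-top check
np.save("blk.npy",np.array([fin[k] for k in fin])); np.save("deck.npy",r.x)
polys=[];sp=[]
for q in fin.values():
    for hx,hy,z in((.04,.022,.018),(.035,.012,.05)):
        P=R.from_euler('z',q[2]).apply([(hx,hy,z),(hx,-hy,z),(-hx,-hy,z),(-hx,hy,z)])+[q[0],q[1],.003]
        polys.append((proj(c,P),(0,255,0)));sp.append((proj(s,P),(255,0,0)))
crop(c,190,190,290,290,6,"mat2",polys);crop(s,315,270,455,390,5,"smat2",sp)
dp=[[(0,.11,0),(0,-.11,0),(.226,-.11,0),(.226,.11,0)],[(.105,.11,.014),(.105,-.11,.014),(.097,-.11,.014),(.097,.11,.014)]]
crop(c,300,155,410,275,5,"deck2",[(proj(c,d2w(r.x,d)),(0,255,0)) for d in dp])
crop(s,190,215,335,325,5,"sdeck2",[(proj(s,d2w(r.x,d)),(255,0,0)) for d in dp])
E
python3 -c "
import cv2,numpy as np
L=[cv2.resize(cv2.imread(f'pics/{n}.png'),(400,300)) for n in('mat2','smat2','deck2','sdeck2')]
cv2.imwrite('pics/q2.png',np.vstack([np.hstack(L[:2]),np.hstack(L[2:])]))"
```

```text
cam pos [0.3356148  0.07403564 1.33129834] [1.30840003 0.6630108  1.15759236]
[ 0.46912462 -0.01799371 -0.03996461] -2.2898032409161058 [[-0.3  0.3]
 [-3.4  0.1]
 [ 3.   0.2]
 [-0.3 -0.7]
 [-1.1 -0.3]
 [ 0.4 -2.2]
 [-1.7  0.4]]
[[ 0.612 -0.206  0.032]
 [ 0.649 -0.388  0.032]
 [ 0.439 -0.428  0.032]
 [ 0.404 -0.245  0.032]]
tray [ 0.52582818 -0.31693435  0.032     ] [np.float64(0.185), np.float64(0.213), np.float64(0.186), np.float64(0.211)]
tray yaw 10.684560921102438
[ 0.5669  0.2937 -0.3645] -20.9 [[0.4, -0.5], [0.6, 0.4], [-1.0, 0.0]]
[ 0.4631  0.349  -0.4304] -24.7 [[0.8, -0.5], [0.4, 0.1], [-1.2, 0.4]]
[ 0.4672  0.2484 -0.1467] -8.4 [[0.4, -0.6], [0.2, 0.1], [-0.6, 0.5]]
```

View pics/q2.png

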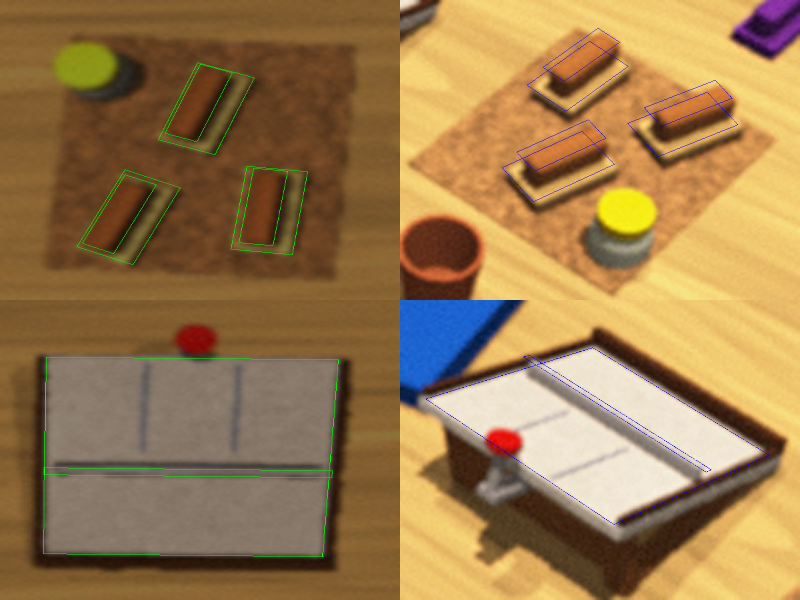

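The overlays fit the top view, but in the scene view they sit a few pixels too high. I'll refine with the wrist camera closer in, and write a helper that prints moves in tool units.

```bash
cat >> h.py <<'E'
def Rdown(yaw):  # tool z down, tool y axis (jaw) at angle yaw+90 ; tool x along yaw
    x=np.array([np.cos(yaw),np.sin(yaw),0]); z=np.array([0,0,-1.]); return np.c_[x,np.cross(z,x),z]
def move(pos,Rm,st=None):
    st=st or read_state(); M=R.from_rotvec(st["orientation"]).as_matrix()
    d=M.T@(np.array(pos)-st["tool_pos"]); rv=R.from_matrix(M.T@Rm).as_rotvec()
    print("t",round(st["t"],2),"shift/10cm",(d/.1).round(3).tolist(),"turn/180",(rv/np.pi).round(4).tolist(),"n~",np.linalg.norm(d)/.05,np.degrees(np.linalg.norm(rv))/8.59)
E
python3 - <<'E'
from h import *
s=read_state(); print(s["t"],R.from_rotvec(s["orientation"]).as_matrix().round(3))
w=cam("wrist"); M=R.from_rotvec(s["orientation"]).as_matrix()
o=-w["R"].T@w["tvec"]; print("cam in tool",M.T@(o-s["tool_pos"]), "axis",(M.T@w["R"].T).round(3),w["K"][0,0])
for yaw in (0,np.pi,-.3,np.pi-.3): move([.50,.28,.25],Rdown(yaw),s)
E
```

```text
0.3 [[-0.962  0.272 -0.   ]
 [ 0.272  0.962 -0.001]
 [ 0.    -0.001 -1.   ]]
cam in tool [ 0.08296895  0.00022571 -0.16670129] axis [[ 0.    -0.955 -0.297]
 [ 1.     0.     0.   ]
 [-0.    -0.297  0.955]] 399.637388459752
t 0.3 shift/10cm [-4.049, -1.943, -0.316] turn/180 [-0.0001, 0.0003, 0.9122] n~ 9.003877910799503 19.11505636541942
t 0.3 shift/10cm [-4.049, -1.943, -0.316] turn/180 [-0.0002, -0.0, -0.0878] n~ 9.003877910799503 1.8395460896725346
t 0.3 shift/10cm [-4.049, -1.943, -0.316] turn/180 [0.0, -0.0003, -0.9923] n~ 9.003877910799503 20.793123712219504
t 0.3 shift/10cm [-4.049, -1.943, -0.316] turn/180 [-0.0002, -0.0, 0.0077] n~ 9.003877910799503 0.16152060398475732
```

move_arm:
  series:
    - [-0.4,-0.19,-0.03,0,0,0,1]
    - [-0.8,-0.38,-0.06,0,0,0,1]

```text
t: 0.55
tool_pos: [0.2298, 0.5186, 0.2243]
orientation: [-0.428, -3.112, 0.001]
force: [1.4, 1.0, 0.3]
opening: 0.0934
```

move_arm:
  series:
    - [-0.4,-0.19,-0.03,0,0,0,1]
    - [-0.8,-0.38,-0.06,0,0,0,1]

```text
t: 0.75
tool_pos: [0.2975, 0.4595, 0.2308]
orientation: [0.431, 3.112, 0.0]
force: [0.8, 0.4, -0.5]
opening: 0.0926
```

move_arm:
  series:
    - [-0.4,-0.19,-0.03,0,0,0,0]
    - [-0.8,-0.38,-0.06,0,0,0,0]

```text
t: 0.95
tool_pos: [0.3643, 0.401, 0.2369]
orientation: [0.432, 3.112, 0.001]
force: [0.3, 0.1, -0.9]
opening: 0.0813
```

move_arm:
  series:
    - [-0.4,-0.19,-0.03,0,0,0,0]
    - [-0.8,-0.38,-0.06,0,0,0,0]

```text
t: 1.15
tool_pos: [0.431, 0.3426, 0.243]
orientation: [0.432, 3.111, 0.001]
force: [0.9, -0.3, 0.8]
opening: 0.0656
```

move_arm:
  series:
    - [-0.3,-0.19,-0.03,0,0,0,0]
    - [-0.6,-0.38,-0.06,0,0,0,0]
    - [-0.6,-0.38,-0.06,0,0,0,0]

```text
t: 1.45
tool_pos: [0.4799, 0.2879, 0.249]
orientation: [0.438, 3.109, -0.001]
force: [-0.2, 0.0, -0.6]
opening: 0.0474
```

Run:
```python
from h import *
w=cam("wrist"); cv2.imwrite("pics/w1.png",w["frame"][:,:,::-1]); s=read_state(); print(s["t"],s["tool_pos"],s["opening"],s["q"])
import pickle; pickle.dump(w,open("w1.pkl","wb"))
```

```text
1.5 [0.47851379 0.2894934  0.24876721] 0.04661269500465471 [ 4.52520981e-01  9.08792967e-03  1.56055301e+00 -1.78432711e-04
  1.57168262e+00 -8.39024532e-01]
```

View pics/w1.png

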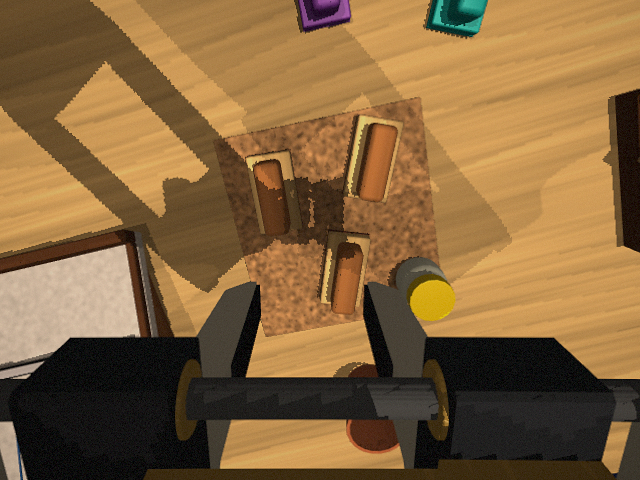

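The wrist view shows the blocks at about (271,195), (374,160) and (345,272), the tub lid at (433,299), and the two look-alikes off the mat at the top. Opening is linear: 0 gives 46.6 mm. Next, crops for corner reading.

Run:
```python
from h import *
import pickle; w=pickle.load(open("w1.pkl","rb"))
crop(w,235,105,425,325,3.6,"w1c")
# predicted positions per current model
for q in np.load("blk.npy"): print(proj(w,R.from_euler('z',q[2]).apply([(0,0,.05)])+[q[0],q[1],.003]))
```

```text
[[341.26346874 284.40672152]]
[[371.22966874 167.4803187 ]]
[[266.58091778 201.88826798]]
```

View pics/w1c.png

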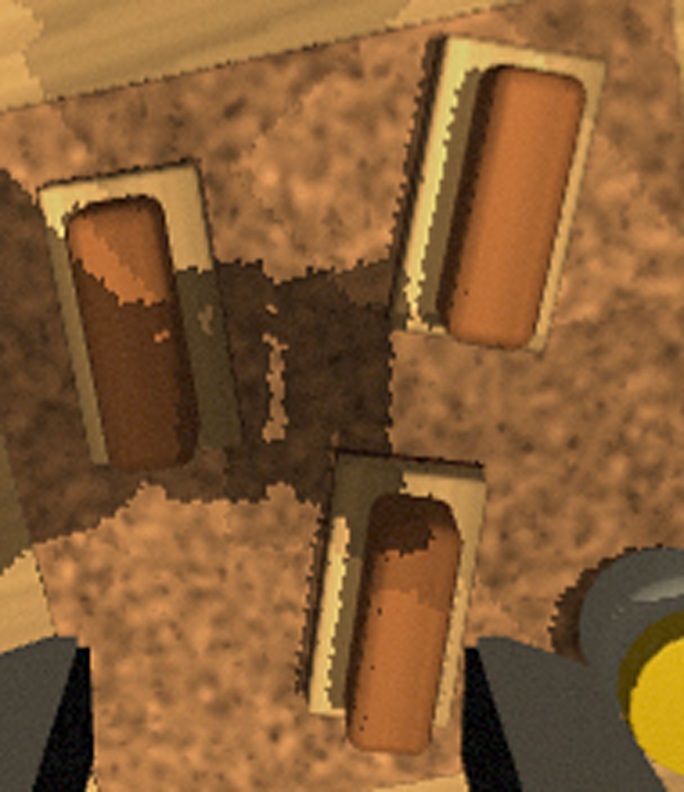

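Run:
```python
from h import *
from scipy.optimize import least_squares as LS
import pickle; w=pickle.load(open("w1.pkl","rb"))
sg=[(-1,-1),(-1,1),(1,-1),(1,1)]
P=np.array([(.04*a,.022*b,.021) for a,b in sg]+[(.035*a,.012*b,.053) for a,b in sg])
D={"far":([(336,455),(486,467),(309,712),(445,727),(370,495),(460,505),(346,748),(432,755)],(.56,.29,-.3)),
"left":([(445,36),(607,63),(405,325),(545,352),(489,64),(588,78),(441,338),(536,350)],(.455,.345,-.4)),
"right":([(40,187),(198,164),(92,464),(241,440),(63,207),(163,193),(108,472),(197,462)],(.46,.245,-.1))}
out=[];pl=[]
for n,(uv,g) in D.items():
    u=c2p(uv,235,105,3.6)
    W=lambda q:R.from_euler('z',q[2]).apply(P)+[q[0],q[1],0]
    f=lambda q:(proj(w,W(q))-u).ravel()
    r=LS(f,g); print(n,r.x.round(4),np.degrees(r.x[2]).round(1),f(r.x).reshape(-1,2).round(1).tolist()); out.append(r.x)
    k=proj(w,W(r.x)); pl+= [(k[[0,1,3,2]],(0,255,0)),(k[[4,5,7,6]],(255,0,0))]
np.save("blk.npy",out)
crop(w,235,105,425,325,3.6,"w1d",pl)
st=read_state()
for q in out:
  for a in(0,np.pi): move([q[0],q[1],.15],Rdown(q[2]+a),st)
```

```text
far [ 0.5642  0.2996 -0.368 ] -21.1 [[-1.0, -0.5], [-0.3, -0.3], [-0.8, -2.0], [1.5, -2.9], [0.6, 3.9], [0.5, 3.2], [-0.2, -1.2], [-0.4, -1.2]]
left [ 0.4615  0.3554 -0.4164] -23.9 [[-0.8, -0.8], [-0.0, -1.7], [-3.3, 1.5], [0.9, -0.1], [1.3, -0.6], [0.8, -0.6], [0.8, 1.3], [-0.0, 1.4]]
right [ 0.4659  0.2536 -0.1485] -8.5 [[-0.0, -1.7], [0.8, -1.3], [-0.5, -0.7], [0.3, 0.6], [-0.0, 0.8], [-1.4, 1.2], [0.4, 0.7], [0.6, 0.3]]
t 1.5 shift/10cm [-0.796, 0.333, 0.988] turn/180 [-0.0002, 0.0, -0.9717] n~ 2.6230284136557325 20.362560602594485
t 1.5 shift/10cm [-0.796, 0.333, 0.988] turn/180 [0.0, 0.0001, 0.0283] n~ 2.6230284136557325 0.5920416897849646
t 1.5 shift/10cm [0.345, 0.587, 0.988] turn/180 [-0.0002, 0.0, -0.9563] n~ 2.399322034977467 20.039624956001326
t 1.5 shift/10cm [0.345, 0.587, 0.988] turn/180 [0.0, 0.0001, 0.0437] n~ 2.399322034977467 0.9149759567023849
t 1.5 shift/10cm [0.023, -0.379, 0.988] turn/180 [0.0002, -0.0, 0.9584] n~ 2.116564521227123 20.082237256634983
t 1.5 shift/10cm [0.023, -0.379, 0.988] turn/180 [0.0, 0.0001, -0.0416] n~ 2.116564521227123 0.8723637795007066
```

View pics/w1d.png

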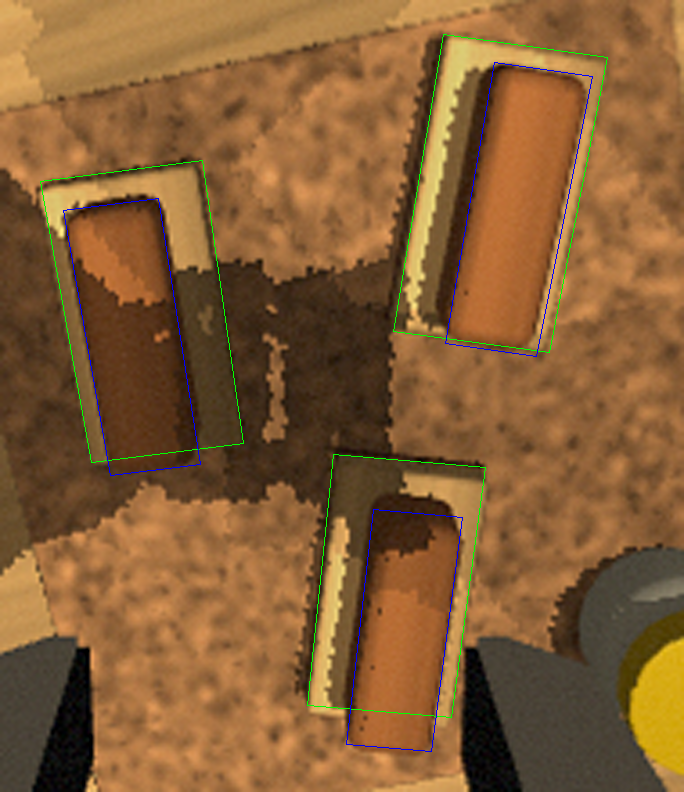

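Wrist fits agree to about 2 mm. They differ about 6 mm from the top camera in y, and I trust the wrist camera. I'm taking the block nearest the ramp first.

move_arm:
  series:
    - [0,-0.19,0.4,0,0,-0.021,0]
    - [0.02,-0.38,0.8,0,0,-0.042,0]
    - [0.02,-0.38,0.99,0,0,-0.042,0]
  squeeze: 20

```text
t: 1.8
tool_pos: [0.4614, 0.2535, 0.1451]
orientation: [-0.221, -3.128, 0.005]
force: [0.7, 1.0, -1.0]
opening: 0.0463
```

Run:
```python
from h import *
q=np.load("blk.npy")[2]; move([q[0],q[1],.025],Rdown(q[2]+np.pi))
```

```text
t 1.8 shift/10cm [-0.051, 0.012, 1.201] turn/180 [-0.0011, -0.0017, 0.0023] n~ 2.404238324671672 0.06398708494096442
```

move_arm:
  series:
    - [0,0,0.5,0,0,0,0]
    - [0,0,0.9,0,0,0,0]
    - [0,0,0.9,0,0,0,0]
    - [0,0,0.9,0,0,0,0]

```text
t: 2.2
tool_pos: [0.464, 0.2556, 0.0598]
orientation: [-0.224, -3.132, 0.001]
force: [0.9, 0.7, 0.7]
opening: 0.0466
```

Run:
```python
from h import *
q=np.load("blk.npy")[2]; move([q[0],q[1],.025],Rdown(q[2]+np.pi))
w=cam("wrist"); crop(w,160,200,460,425,2.6,"w2")
```

```text
t 2.2 shift/10cm [-0.022, -0.016, 0.348] turn/180 [-0.0002, -0.0005, 0.0018] n~ 0.698925158944095 0.03960280992486627
```

View pics/w2.png

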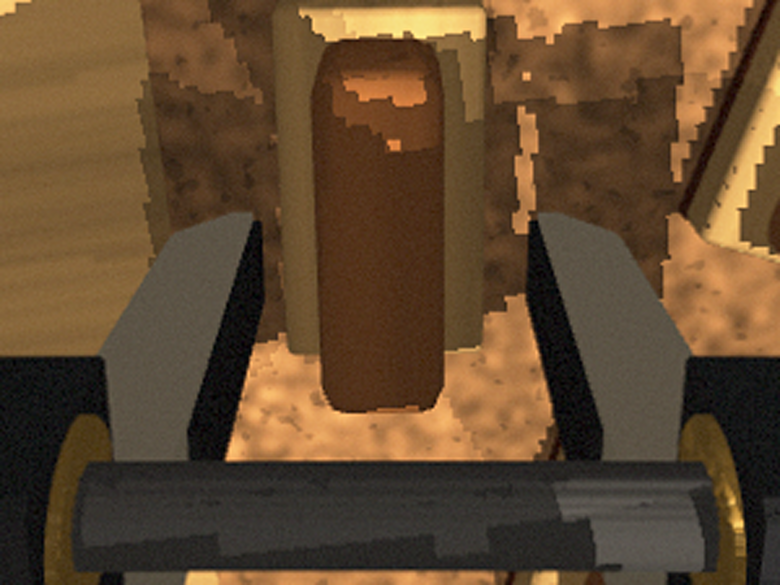

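The ridge is centred between the fingers to within about 2 mm. I'll go down and grip.

move_arm:
  series:
    - [-0.02,-0.02,0.345,0,0,0,0]
    - [-0.02,-0.02,0.345,0,0,0,0]
    - [-0.02,-0.02,0.345,0,0,0,-0.8]
    - [-0.02,-0.02,0.345,0,0,0,-0.8]
    - [-0.02,-0.02,0.345,0,0,0,-0.8]
    - [-0.02,-0.02,0.345,0,0,0,-0.8]
  squeeze: 20

```text
t: 2.85
tool_pos: [0.4679, 0.2532, 0.027]
orientation: [0.225, 3.131, 0.002]
force: [-1.6, -1.5, 7.1]
opening: 0.0237
```

move_arm:
  series:
    - [0,0,-0.3,0,0,0,-0.8]
    - [0,0,-0.8,0,0,0,-0.8]
    - [0,-0.3,-1,0,0,0,-0.8]

```text
t: 3.15
tool_pos: [0.4648, 0.2257, 0.1305]
orientation: [0.222, 3.128, 0.006]
force: [1.1, 0.0, -0.4]
opening: 0.0238
```

Run:
```python
from h import *
d=np.load("deck.npy"); move([.50,.0,.24],Rdown(d[2]+np.pi)); s=read_state(); print(s["opening"],s["tool_pos"])
```

```text
t 3.15 shift/10cm [-0.674, -2.18, -1.101] turn/180 [0.0013, 0.0019, -0.0323] n~ 5.067012699759854 0.6788267975803736
0.02384190276297347 [0.46475906 0.22571934 0.13047649]
```

move_arm:
  series:
    - [-0.1,-0.3,-0.4,0,0,-0.03,-0.8]
    - [-0.3,-0.6,-0.7,0,0,-0.03,-0.8]
    - [-0.3,-1,-0.9,0,0,-0.03,-0.8]

```text
t: 3.45
tool_pos: [0.4798, 0.119, 0.2187]
orientation: [0.076, 3.136, 0.001]
force: [0.2, -0.5, -2.4]
opening: 0.0241
```

move_arm:
  series:
    - [-0.2,-0.45,-0.1,0,0,0,-0.8]
    - [-0.3,-0.95,-0.1,0,0,0,-0.8]
    - [-0.35,-1,-0.1,0,0,0,-0.8]
    - [-0.35,-1,-0.1,0,0,0,-0.8]

```text
t: 3.85
tool_pos: [0.5079, 0.0168, 0.2252]
orientation: [-0.083, -3.14, -0.0]
force: [-1.0, 0.3, -1.3]
opening: 0.0235
```

Run:
```python
from h import *
import pickle
w=cam("wrist"); pickle.dump(w,open("w3.pkl","wb")); s=read_state(); print(s["t"],s["opening"],s["tool_pos"],s["orientation"])
cv2.imwrite("pics/w3.png",w["frame"][:,:,::-1])
```

```text
3.9 0.023577366822666587 [0.50753628 0.0182338  0.22494041] [-8.04269269e-02 -3.13986045e+00 -1.09711779e-03]
```

View pics/w3.png

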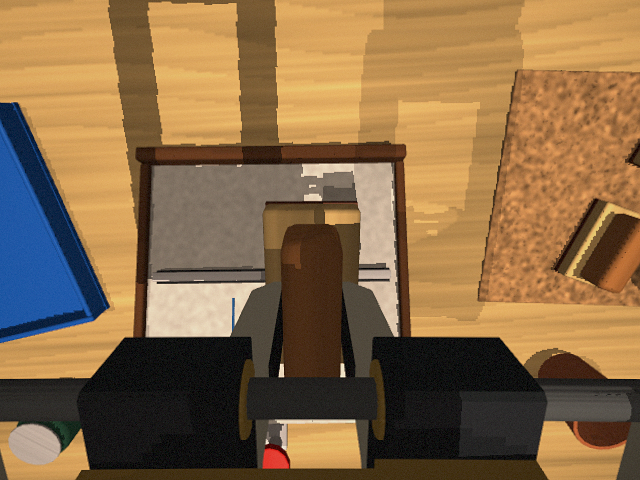

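The wrist view shows the board: foot lip at the top (137–405, 150), gate near row 272, plunger at (273,457).

```bash
python3 - <<'E'
from h import *
import pickle; w=pickle.load(open("w3.pkl","rb"))
crop(w,125,135,285,345,3.5,"w3a");crop(w,255,135,420,475,2.2,"w3b")
E
python3 -c "
import cv2,numpy as np
a=cv2.imread('pics/w3a.png');b=cv2.imread('pics/w3b.png');print(a.shape,b.shape)"
```

```text
(735, 560, 3) (748, 363, 3)
```

View pics/w3a.png

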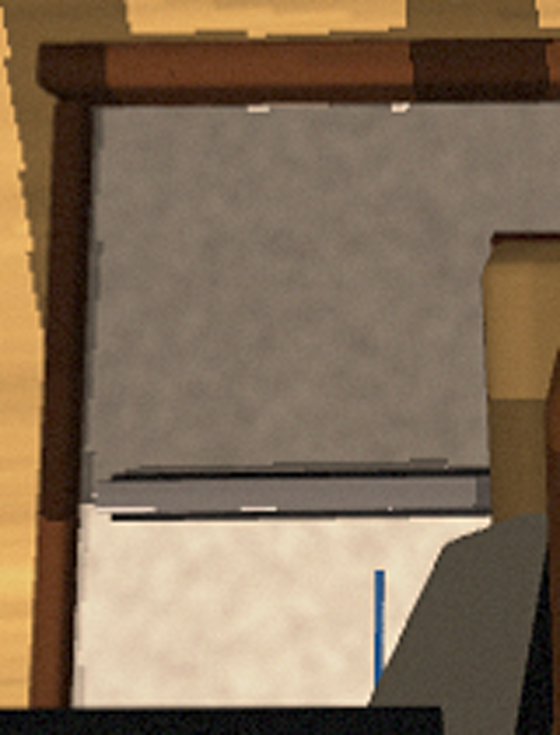

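View pics/w3b.png

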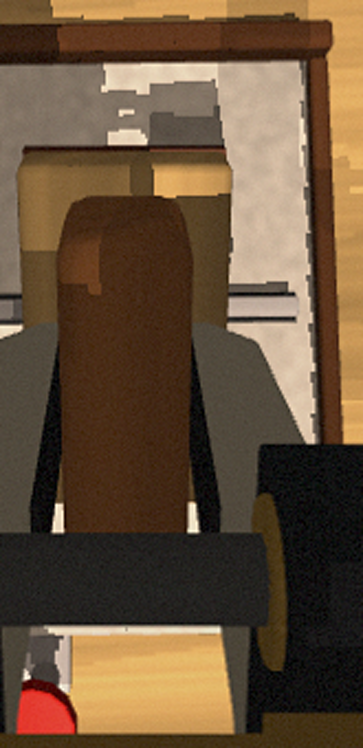

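Run:
```python
from h import *
from scipy.optimize import least_squares as LS
import pickle; w=pickle.load(open("w3.pkl","rb"))
a=lambda u,v:c2p((u,v),125,135,3.5); b=lambda u,v:c2p((u,v),255,135,2.2)
def dl(p,A,B,uv): # signed dist of uv to projected line
    q=proj(w,d2w(p,[A,B])); t=(q[1]-q[0])/np.linalg.norm(q[1]-q[0]); e=uv-q[0]; return t[0]*e[1]-t[1]*e[0]
L=lambda z,x:((x,-.11,z),(x,.11,z))
S=lambda y,z=0:((0,y,z),(.22,y,z))
obs=[(L(0,0),a(120,104)),(L(0,0),a(380,103)),(L(0,0),b(290,62)),
(L(.014,.105),a(150,514)),(L(.014,.105),a(450,512)),(L(.014,.105),b(265,319)),
(L(.014,.097),a(150,480)),(L(.014,.097),a(450,476)),(L(.014,.097),b(265,294)),
(S(-.035),a(379.5,580)),(S(-.035),a(379,670)),
(S(-.11),a(91,120)),(S(-.11),a(74,690)),(S(.11),b(308,70)),(S(.11),b(318,430))]
f=lambda p:np.array([dl(p,*o[0],o[1]) for o in obs])
d0=np.load("deck.npy"); r=LS(f,d0,loss="soft_l1"); print(d0,r.x,np.degrees(r.x[2]),f(r.x).round(1))
np.save("deck.npy",r.x)
rc=[[(0,.11,0),(0,-.11,0),(.226,-.11,0),(.226,.11,0)],[(.105,.105,.014),(.105,-.105,.014),(.097,-.105,.014),(.097,.105,.014)],[(0.1,.035,0),(.226,.035,0)],[(0.1,-.035,0),(.226,-.035,0)]]
t=np.linspace(0,6.28,30); rc.append([(.249+.016*np.cos(x),.016*np.sin(x),.03) for x in t])
crop(w,125,135,425,475,2.2,"w3c",[(proj(w,d2w(r.x,k)),(0,255,0)) for k in rc])
```

```text
[ 0.46912462 -0.01799371 -0.03996461] [ 0.47110093 -0.01639645 -0.04111675] -2.35581629501001 [-1.4 -0.9 -0.4  0.7  1.1  1.2  0.4  0.2 -0.7 -0.  -0.2  2.2  0.6 -1.8
 -0.3]
```

View pics/w3c.png

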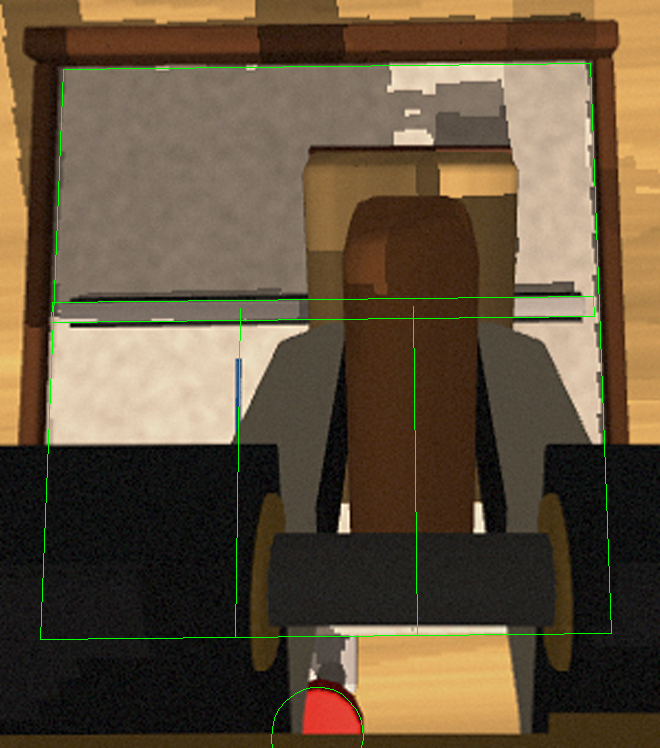

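The board model fits to about 1–2 mm. Now the targets for lane y = -0.07.

```bash
cat >> h.py <<'E'
def dk(x,y,z):
    p=np.load("deck.npy"); M,t=deckT(p); move(d2w(p,[x,y,z])[0],M@np.diag([-1,1,-1.]))
def where():
    p=np.load("deck.npy"); s=read_state(); M,_=deckT(p); T=R.from_rotvec(s["orientation"]).as_matrix()
    print("t",round(s["t"],2),"deck pos",w2d(p,s["tool_pos"])[0].round(4),"rot err deg",np.degrees(R.from_matrix((M@np.diag([-1,1,-1.])).T@T).as_rotvec()).round(2),"F",s["force"].round(1),"op",round(s["opening"],4))
E
python3 -c "
from h import *
dk(.155,-.07,.10);where()"
```

```text
t 3.9 shift/10cm [-0.67, -1.055, 0.484] turn/180 [-0.0005, -0.1336, -0.0032] n~ 2.6804432581821462 2.7995271973202245
t 3.9 deck pos [0.1145 0.0361 0.1712] rot err deg [ 0.08 24.04  0.58] F [-0.4  0.2 -2.2] op 0.0236
```

move_arm:
  series:
    - [-0.2,-0.3,0,0,-0.044,0,-0.8]
    - [-0.4,-0.65,0.1,0,-0.089,-0.003,-0.8]
    - [-0.6,-0.95,0.3,0,-0.1336,-0.003,-0.8]
    - [-0.67,-1,0.48,0,-0.1336,-0.003,-0.8]
    - [-0.67,-1,0.48,0,-0.1336,-0.003,-0.8]

```text
t: 4.4
tool_pos: [0.5666, -0.0833, 0.1723]
orientation: [0.055, 2.728, -0.01]
force: [-0.7, 0.6, -2.4]
opening: 0.0239
```

```bash
python3 -c "
from h import *
where();dk(.155,-.07,.027)"
```

```text
t 4.4 deck pos [ 0.1509 -0.0629  0.0974] rot err deg [-0.06  0.36 -0.03] F [-0.7  0.6 -2.4] op 0.0239
t 4.4 shift/10cm [-0.046, -0.072, 0.703] turn/180 [0.0003, -0.002, 0.0001] n~ 1.4168432825257773 0.04203919670836032
```

move_arm:
  series:
    - [-0.045,-0.07,0.2,0,-0.002,0,-0.8]
    - [-0.045,-0.07,0.5,0,-0.002,0,-0.8]
    - [-0.045,-0.07,0.65,0,-0.002,0,-0.8]
    - [-0.045,-0.07,0.7,0,-0.002,0,-0.8]
    - [-0.045,-0.07,0.7,0,-0.002,0,-0.8]

```text
t: 4.9
tool_pos: [0.6025, -0.0917, 0.1155]
orientation: [0.051, 2.716, -0.013]
force: [-0.3, 0.0, -0.8]
opening: 0.0243
```

```bash
python3 -c "
from h import *
where();dk(.155,-.07,.024)"
```

```text
t 4.9 deck pos [ 0.1608 -0.0699  0.0307] rot err deg [-0.   -0.36 -0.18] F [-0.3  0.  -0.8] op 0.0243
t 4.9 shift/10cm [0.058, -0.001, 0.067] turn/180 [0.0, 0.002, 0.001] n~ 0.17733054184132518 0.047484633635803505
```

move_arm:
  series:
    - [0.02,0,0.02,0,0.001,0,-0.8]
    - [0.03,0,0.04,0,0.001,0,-0.8]
    - [0.03,0,0.05,0,0.001,0,-0.8]
    - [0.03,0,0.05,0,0.001,0,-0.8]

```text
t: 5.3
tool_pos: [0.6014, -0.0935, 0.1097]
orientation: [0.055, 2.718, -0.015]
force: [-0.2, 0.3, -3.0]
opening: 0.0239
```

```bash
python3 -c "
from h import *
where();dk(.155,-.07,.024)"
```

```text
t 5.3 deck pos [ 0.1575 -0.0717  0.0258] rot err deg [ 0.09 -0.26 -0.08] F [-0.2  0.3 -3. ] op 0.0239
t 5.3 shift/10cm [0.025, 0.017, 0.018] turn/180 [-0.0005, 0.0014, 0.0004] n~ 0.07125034611248354 0.03298855154976375
```

move_arm:
  series:
    - [0,0.01,0.01,0,0,0,-0.8]
    - [0,0.01,0.02,0,0,0,-0.8]
    - [0,0.01,0.02,0,0,0,-0.8]

```text
t: 5.6
tool_pos: [0.6023, -0.0926, 0.1082]
orientation: [0.054, 2.718, -0.015]
force: [-6.6, 0.5, 4.7]
opening: 0.0237
```

```bash
python3 -c "
from h import *
where()
w=cam('wrist'); cv2.imwrite('pics/w4.png',w['frame'][:,:,::-1])
s=cam('scene'); crop(s,190,200,340,330,4.5,'s4')"
```

```text
t 5.6 deck pos [ 0.1576 -0.0708  0.0241] rot err deg [ 0.1  -0.24 -0.09] F [-6.6  0.5  4.7] op 0.0237
```

View pics/w4.png

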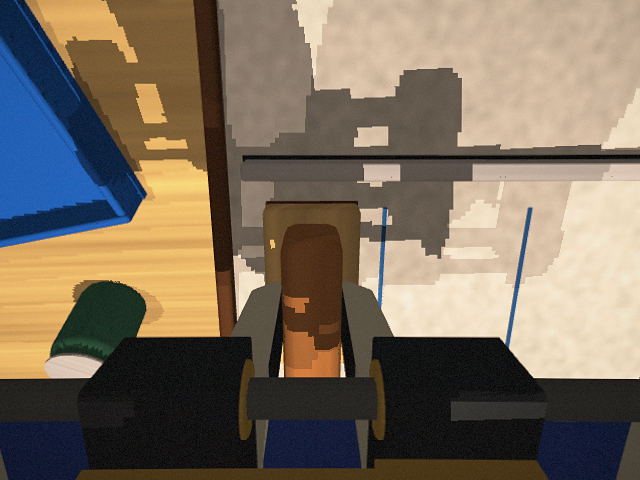

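View pics/s4.png

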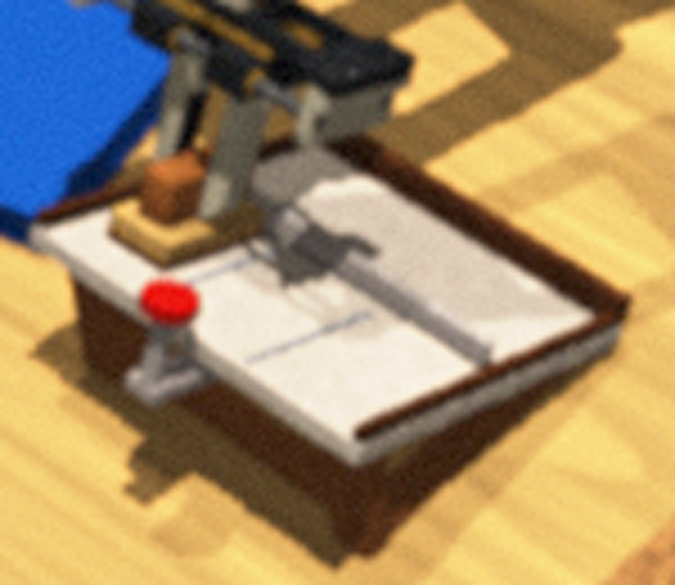

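The block is in its lane, flat, with about 8 N of contact along the board normal. I'll open slightly and retreat along the normal.

move_arm:
  series:
    - [0,0,0,0,0,0,-0.1]
    - [0,0,0,0,0,0,-0.1]
    - [0,0,-0.2,0,0,0,-0.1]
    - [0,0,-0.6,0,0,0,-0.1]
    - [0,0,-1,0,0,0,-0.1]

```text
t: 6.2
tool_pos: [0.5602, -0.0904, 0.1987]
orientation: [0.055, 2.72, -0.014]
force: [0.1, -0.6, 0.9]
opening: 0.0417
```

```bash
python3 -c "
from h import *
where()
w=cam('wrist'); cv2.imwrite('pics/w5.png',w['frame'][:,:,::-1])
q=np.load('blk.npy')[1]; move([q[0],q[1],.16],Rdown(q[2]+np.pi))
q=np.load('blk.npy')[0]; move([q[0],q[1],.16],Rdown(q[2]+np.pi))"
```

```text
t 6.2 deck pos [ 0.156  -0.0703  0.124 ] rot err deg [ 0.06 -0.13 -0.07] F [ 0.1 -0.6  0.9] op 0.0417
t 6.25 shift/10cm [1.267, 4.425, -0.08] turn/180 [0.0245, 0.1357, 0.1182] n~ 9.206846847072264 3.8050124095396214
t 6.25 shift/10cm [0.315, 3.908, 0.36] turn/180 [0.0211, 0.136, 0.103] n~ 7.874600605212661 3.602988018074192
```

View pics/w5.png

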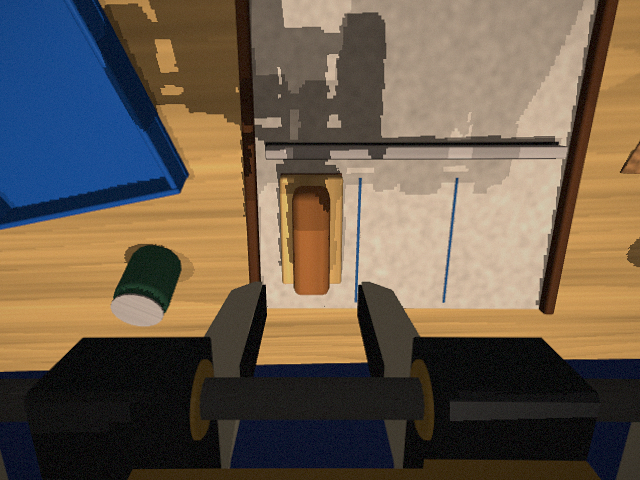

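The first block lies at (311,240) in its lane, released and just above the gate. Next is the far mat block.

move_arm:
  series:
    - [0.02,0.4,0,0.006,0.04,0.03,0]
    - [0.05,0.8,0.05,0.012,0.08,0.06,0]
    - [0.08,1,0.1,0.02,0.12,0.09,0]
    - [0.08,1,0.1,0.021,0.136,0.103,0]

```text
t: 6.65
tool_pos: [0.5626, 0.0128, 0.186]
orientation: [-0.572, -3.077, -0.003]
force: [0.5, 0.1, -0.1]
opening: 0.0465
```

```bash
python3 -c "
from h import *
q=np.load('blk.npy')[0]; move([q[0],q[1],.16],Rdown(q[2]+np.pi))"
```

```text
t 6.65 shift/10cm [1.013, 2.682, 0.271] turn/180 [-0.0001, -0.0038, 0.0001] n~ 5.759633513085959 0.07867352867061059
```

move_arm:
  series:
    - [0.18,0.45,0.02,0,-0.002,0,0]
    - [0.35,0.9,0.04,0,-0.003,0,0]

```text
t: 6.85
tool_pos: [0.5627, 0.1062, 0.1816]
orientation: [0.58, 3.087, -0.0]
force: [0.6, 0.9, 0.4]
opening: 0.0465
```

move_arm:
  series:
    - [0.18,0.45,0.02,0,0,0,0]
    - [0.35,0.9,0.1,0,0,0,0]

```text
t: 7.05
tool_pos: [0.5623, 0.2046, 0.1732]
orientation: [0.575, 3.085, 0.002]
force: [0.4, -0.5, -0.7]
opening: 0.0465
```

move_arm:
  series:
    - [0.18,0.45,0.02,0,0,0,0]
    - [0.31,0.88,0.1,0,0,0,0]
    - [0.31,0.88,0.1,0,0,0,0]
    - [0.31,0.88,0.1,0,0,0,0]

```text
t: 7.45
tool_pos: [0.5639, 0.2968, 0.1615]
orientation: [0.571, 3.088, -0.001]
force: [0.7, -0.9, 0.1]
opening: 0.0464
```

```bash
python3 -c "
from h import *
q=np.load('blk.npy')[0]; move([q[0],q[1],.025],Rdown(q[2]+np.pi))
w=cam('wrist'); cv2.imwrite('pics/w6.png',w['frame'][:,:,::-1])"
```

```text
t 7.45 shift/10cm [0.008, 0.029, 1.365] turn/180 [-0.0002, 0.0003, 0.0007] n~ 2.7300039456349814 0.01643779882278487
```

View pics/w6.png

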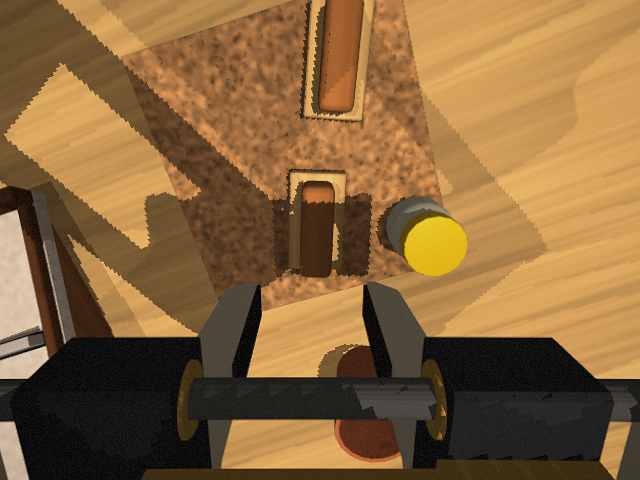

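```bash
python3 -c "
from h import *
w=cam('wrist'); s=read_state(); M=R.from_rotvec(s['orientation']).as_matrix()
for uv,z in (((387,222),.01),((436,245),.063),((318,228),.053),((404,246),.063)): print(uv,z,(M.T@(atz(w,[uv],z)[0]-s['tool_pos'])).round(4))
crop(w,270,150,480,300,3.7,'w6c')"
```

```text
(387, 222) 0.01 [-0.0047  0.0631  0.1523]
(436, 245) 0.063 [-0.0067  0.088   0.0993]
(318, 228) 0.053 [0.0026 0.0054 0.1093]
(404, 246) 0.063 [-0.0075  0.0657  0.0993]
```

View pics/w6c.png

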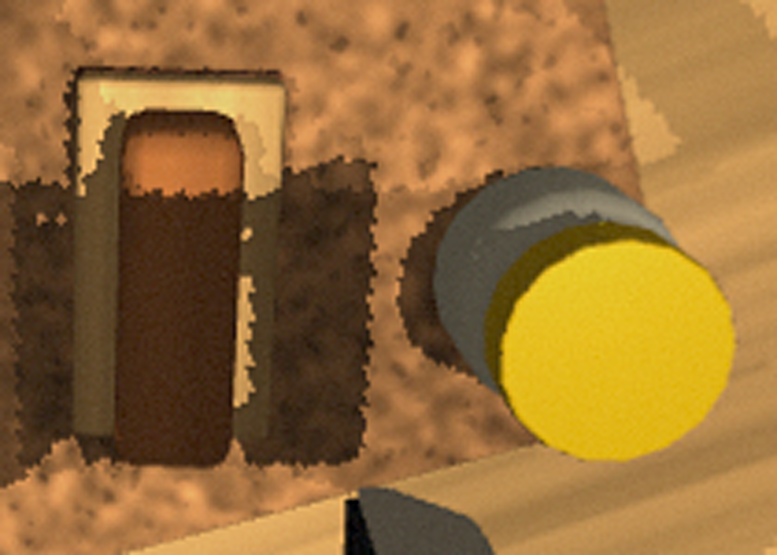

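The tub's near edge is 58 mm from the block's axis and the fingers reach 37–41 mm, so they clear it.

move_arm:
  series:
    - [0.01,0.04,0.4,0,0,0,-0.15]
    - [0.015,0.04,0.8,0,0,0,-0.15]
    - [0.015,0.04,0.98,0,0,0,-0.15]
    - [0.015,0.04,1,0,0,0,-0.15]

```text
t: 7.95
tool_pos: [0.5626, 0.2974, 0.0589]
orientation: [-0.578, -3.085, 0.005]
force: [0.4, -0.9, -0.7]
opening: 0.0395
```

```bash
python3 -c "
from h import *
q=np.load('blk.npy')[0]; move([q[0],q[1],.025],Rdown(q[2]+np.pi))
w=cam('wrist'); crop(w,160,150,480,425,2.4,'w7')"
```

```text
t 7.95 shift/10cm [-0.008, 0.028, 0.339] turn/180 [-0.0013, -0.0008, -0.0007] n~ 0.6807234889281573 0.03426196853001713
```

View pics/w7.png

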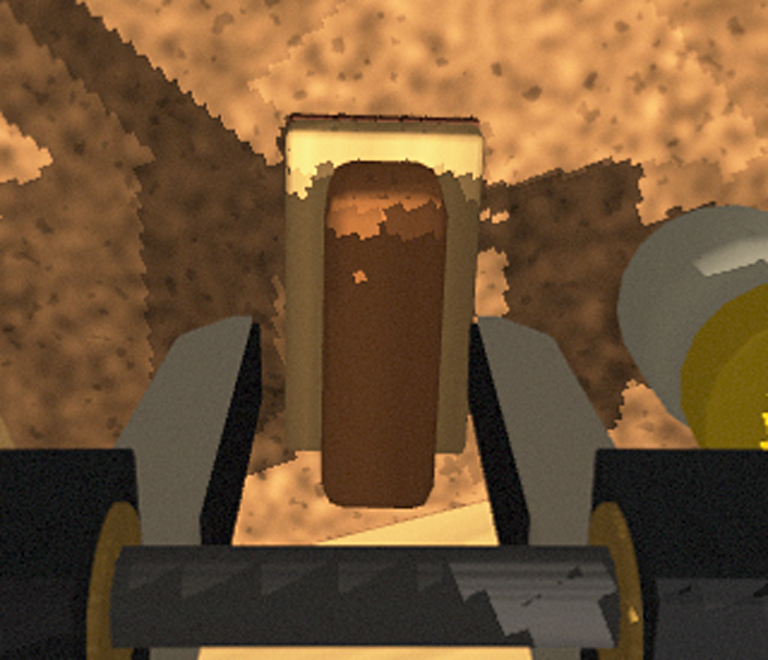

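The ridge at (380,330) sits about 3 mm to the +y side of the fingers. I'll correct that, descend and grip.

move_arm:
  series:
    - [-0.01,0.035,0.1,0,0,0,-0.15]
    - [-0.01,0.035,0.34,0,0,0,-0.15]
    - [-0.01,0.035,0.34,0,0,0,-0.15]
    - [-0.01,0.035,0.34,0,0,0,-0.8]
    - [-0.01,0.035,0.34,0,0,0,-0.8]
    - [-0.01,0.035,0.34,0,0,0,-0.8]
  squeeze: 20

```text
t: 8.6
tool_pos: [0.5679, 0.3034, 0.0301]
orientation: [0.574, 3.085, 0.002]
force: [0.4, -1.1, 3.7]
opening: 0.0238
```

move_arm:
  series:
    - [0,0,-0.2,0,0,0,-0.8]
    - [0,0,-0.6,0,0,0,-0.8]
    - [0,0,-1,0,0,0,-0.8]

```text
t: 8.9
tool_pos: [0.5657, 0.3026, 0.1288]
orientation: [-0.575, -3.088, 0.002]
force: [0.4, 0.6, -1.4]
opening: 0.0237
```

```bash
python3 -c "
from h import *
dk(.155,0,.12);where()"
```

```text
t 8.9 shift/10cm [-1.144, -3.02, -0.655] turn/180 [-0.0222, -0.1322, -0.1025] n~ 6.589435347838274 3.535791093419494
t 8.9 deck pos [0.1178 0.3226 0.0645] rot err deg [ 3.99 23.8  18.45] F [ 0.4  0.6 -1.4] op 0.0237
```

move_arm:
  series:
    - [-0.15,-0.3,-0.3,0,0,0,-0.8]
    - [-0.3,-0.65,-0.6,0,0,0,-0.8]
    - [-0.38,-1,-0.7,0,0,0,-0.8]

```text
t: 9.2
tool_pos: [0.5682, 0.1954, 0.2035]
orientation: [0.572, 3.081, 0.004]
force: [1.2, -0.7, -1.5]
opening: 0.0238
```

move_arm:
  series:
    - [-0.15,-0.4,0,0,0,0,-0.8]
    - [-0.3,-0.9,0,-0.01,-0.04,-0.04,-0.8]
    - [-0.38,-1,0,-0.022,-0.1,-0.08,-0.8]
    - [-0.38,-1,0,-0.022,-0.132,-0.1025,-0.8]

```text
t: 9.6
tool_pos: [0.5664, 0.0863, 0.1996]
orientation: [0.125, 2.779, -0.006]
force: [-1.0, -0.3, -1.5]
opening: 0.0239
```

```bash
python3 -c "
from h import *
dk(.158,0,.1);where()"
```

```text
t 9.6 shift/10cm [-0.092, -1.061, 0.256] turn/180 [-0.0021, -0.0186, -0.0151] n~ 2.190333077264489 0.504401402233286
t 9.6 deck pos [0.1553 0.1065 0.1252] rot err deg [0.38 3.35 2.72] F [-1.  -0.3 -1.5] op 0.0239
```

move_arm:
  series:
    - [-0.03,-0.45,0,0,-0.005,-0.005,-0.8]
    - [-0.06,-0.95,0.1,0,-0.015,-0.012,-0.8]
    - [-0.06,-1,0.2,0,-0.015,-0.012,-0.8]
    - [-0.06,-1,0.25,0,-0.015,-0.012,-0.8]
    - [-0.06,-1,0.25,0,-0.015,-0.012,-0.8]

```text
t: 10.1
tool_pos: [0.5706, -0.0109, 0.1749]
orientation: [0.073, 2.741, -0.014]
force: [-0.4, 0.4, -1.2]
opening: 0.0238
```

```bash
python3 -c "
from h import *
where();dk(.158,0,.03)"
```

```text
t 10.1 deck pos [0.1527 0.0095 0.0993] rot err deg [0.26 1.13 0.64] F [-0.4  0.4 -1.2] op 0.0238
t 10.1 shift/10cm [-0.067, -0.092, 0.692] turn/180 [-0.0015, -0.0063, -0.0035] n~ 1.403143916247465 0.15365466674672174
```

move_arm:
  series:
    - [-0.06,-0.09,0.2,-0.001,-0.006,-0.003,-0.8]
    - [-0.06,-0.09,0.45,-0.001,-0.006,-0.003,-0.8]
    - [-0.06,-0.09,0.6,-0.001,-0.006,-0.003,-0.8]
    - [-0.06,-0.09,0.66,-0.001,-0.006,-0.003,-0.8]
    - [-0.06,-0.09,0.66,-0.001,-0.006,-0.003,-0.8]

```text
t: 10.6
tool_pos: [0.6015, -0.0207, 0.1164]
orientation: [0.055, 2.723, -0.013]
force: [-1.1, -0.3, -1.9]
opening: 0.0239
```

```bash
python3 -c "
from h import *
where();dk(.158,0,.025)"
```

```text
t 10.6 deck pos [0.1576 0.001  0.0332] rot err deg [ 0.05  0.06 -0.04] F [-1.1 -0.3 -1.9] op 0.0239
t 10.6 shift/10cm [-0.004, -0.01, 0.082] turn/180 [-0.0003, -0.0003, 0.0002] n~ 0.16582830255325448 0.009673219774642037
```

move_arm:
  series:
    - [0,0,0.03,0,0,0,-0.8]
    - [0,0,0.05,0,0,0,-0.8]
    - [0,0,0.06,0,0,0,-0.8]
    - [0,0,0.06,0,0,0,-0.8]

```text
t: 11.0
tool_pos: [0.6043, -0.0223, 0.1122]
orientation: [0.058, 2.721, -0.014]
force: [-0.9, -0.6, -1.8]
opening: 0.024
```

```bash
python3 -c "
from h import *
where()"
```

```text
t 11.0 deck pos [ 0.1585 -0.0005  0.0281] rot err deg [ 0.12 -0.09  0.04] F [-0.9 -0.6 -1.8] op 0.024
```

move_arm:
  series:
    - [0,0,0.015,0,0,0,-0.8]
    - [0,0,0.03,0,0,0,-0.8]
    - [0,0,0.03,0,0,0,-0.8]

```text
t: 11.3
tool_pos: [0.6068, -0.0227, 0.1119]
orientation: [0.058, 2.718, -0.015]
force: [-10.2, 0.2, 14.7]
opening: 0.0238
```

```bash
python3 -c "
from h import *
where()"
```

```text
t 11.3 deck pos [ 0.1606 -0.0007  0.0269] rot err deg [ 0.13 -0.26  0.04] F [-10.2   0.2  14.7] op 0.0238
```

Firm contact. I'll ease off a little, open and retreat.

move_arm:
  series:
    - [0,0,-0.01,0,0,0,-0.8]
    - [0,0,-0.01,0,0,0,-0.1]
    - [0,0,-0.01,0,0,0,-0.1]
    - [0,0,-0.2,0,0,0,-0.1]
    - [0,0,-0.6,0,0,0,-0.1]
    - [0,0,-1,0,0,0,-0.1]

```text
t: 11.9
tool_pos: [0.5633, -0.0204, 0.1998]
orientation: [0.058, 2.724, -0.014]
force: [2.0, 0.2, 0.5]
opening: 0.0419
```

```bash
python3 -c "
from h import *
where()
w=cam('wrist'); cv2.imwrite('pics/w8.png',w['frame'][:,:,::-1])
q=np.load('blk.npy')[1]; move([q[0],q[1],.17],Rdown(q[2]+np.pi))"
```

```text
t 11.9 deck pos [ 0.1566 -0.0002  0.1249] rot err deg [0.1  0.1  0.06] F [2.  0.2 0.5] op 0.0419
t 11.95 shift/10cm [1.246, 3.714, -0.151] turn/180 [0.0247, 0.1345, 0.1174] n~ 7.841604988399968 3.7764025223859825
```

View pics/w8.png

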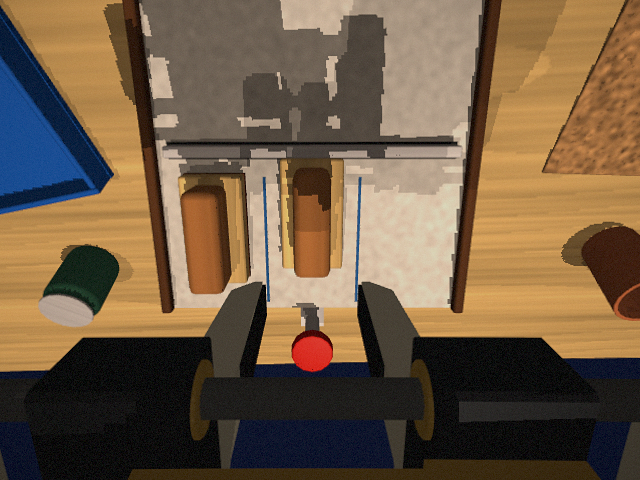

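Two blocks are in their lanes: the middle one (312,215) has come down to rest against the gate, while the first (208,235) stayed put. Now the third.

move_arm:
  series:
    - [0.1,0.4,0,0.006,0.04,0.03,0]
    - [0.2,0.8,0,0.012,0.08,0.06,0]
    - [0.3,1,0.1,0.02,0.12,0.09,0]
    - [0.3,1,0.1,0.024,0.136,0.117,0]

```text
t: 12.35
tool_pos: [0.5449, 0.0835, 0.1773]
orientation: [-0.644, -3.056, -0.002]
force: [0.2, 0.6, -0.3]
opening: 0.0463
```

```bash
python3 -c "
from h import *
q=np.load('blk.npy')[1]; move([q[0],q[1],.16],Rdown(q[2]+np.pi))"
```

```text
t 12.35 shift/10cm [1.857, 2.153, 0.201] turn/180 [-0.0008, -0.0057, 0.0004] n~ 5.699855560916507 0.12172575203369324
```

move_arm:
  series:
    - [0.31,0.36,0,0,-0.002,0,0]
    - [0.62,0.72,0,0,-0.004,0,0]

```text
t: 12.55
tool_pos: [0.5183, 0.1712, 0.1782]
orientation: [-0.653, -3.072, 0.003]
force: [0.6, -0.1, -0.1]
opening: 0.0464
```

move_arm:
  series:
    - [0.31,0.36,0,0,0,0,0]
    - [0.62,0.72,0.1,0,0,0,0]

```text
t: 12.75
tool_pos: [0.4906, 0.2641, 0.1705]
orientation: [0.648, 3.071, 0.001]
force: [0.5, -0.7, -0.0]
opening: 0.0464
```

move_arm:
  series:
    - [0.31,0.36,0,0,0,0,0]
    - [0.58,0.68,0.1,0,0,0,0]
    - [0.58,0.68,0.1,0,0,0,0]

```text
t: 13.05
tool_pos: [0.4618, 0.3519, 0.1576]
orientation: [-0.639, -3.074, 0.001]
force: [-0.2, -0.9, -1.0]
opening: 0.0465
```

```bash
python3 -c "
from h import *
q=np.load('blk.npy')[1]; move([q[0],q[1],.06],Rdown(q[2]+np.pi))"
```

```text
t 13.05 shift/10cm [0.015, 0.033, 0.976] turn/180 [-0.0004, -0.0006, 0.002] n~ 1.9523443591140959 0.043921890743617346
```

move_arm:
  series:
    - [0.02,0.03,0.3,0,0,0.002,0]
    - [0.02,0.03,0.7,0,0,0.002,0]
    - [0.02,0.03,0.95,0,0,0.002,0]
    - [0.02,0.03,0.95,0,0,0.002,0]

```text
t: 13.45
tool_pos: [0.461, 0.3487, 0.0594]
orientation: [-0.656, -3.067, 0.011]
force: [0.0, -0.1, -0.6]
opening: 0.0466
```

```bash
python3 -c "
from h import *
q=np.load('blk.npy')[1]; move([q[0],q[1],.028],Rdown(q[2]+np.pi))
w=cam('wrist'); crop(w,160,150,480,425,2.4,'w9')"
```

```text
t 13.45 shift/10cm [0.021, 0.066, 0.313] turn/180 [-0.0025, -0.0013, -0.0016] n~ 0.6417551765930035 0.0684262006541538
```

View pics/w9.png

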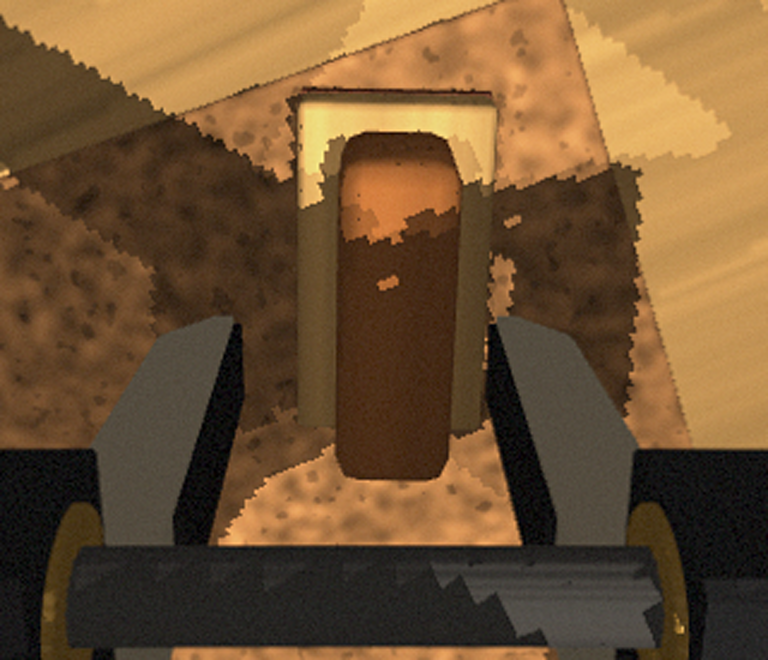

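The ridge is at (400,300), about 5–6 mm to +y of the fingers, which agrees with the model. I'll correct, go down and grip.

move_arm:
  series:
    - [0.01,0.055,0,-0.001,0,-0.001,0]
    - [0.01,0.055,0.15,-0.001,0,-0.001,0]
    - [0.01,0.055,0.31,-0.001,0,-0.001,0]
    - [0.01,0.055,0.33,-0.001,0,-0.001,-0.8]
    - [0.01,0.055,0.33,-0.001,0,-0.001,-0.8]
    - [0.01,0.055,0.33,-0.001,0,-0.001,-0.8]
    - [0.01,0.055,0.33,-0.001,0,-0.001,-0.8]
  squeeze: 20

```text
t: 14.2
tool_pos: [0.4655, 0.3567, 0.0317]
orientation: [0.652, 3.072, 0.004]
force: [0.5, -0.6, -2.1]
opening: 0.0237
```

move_arm:
  series:
    - [0,0,-0.2,0,0,0,-0.8]
    - [0,0,-0.6,0,0,0,-0.8]
    - [0,0,-1,0,0,0,-0.8]

```text
t: 14.5
tool_pos: [0.4642, 0.3558, 0.1316]
orientation: [-0.652, -3.073, -0.001]
force: [0.9, 1.2, -1.8]
opening: 0.0241
```

```bash
python3 -c "
from h import *
dk(.158,.07,.12);where()"
```

```text
t 14.5 shift/10cm [-2.204, -2.371, -0.645] turn/180 [-0.025, -0.1319, -0.1183] n~ 6.601755295918912 3.74965220728312
t 14.5 deck pos [0.0243 0.3716 0.1091] rot err deg [ 4.5  23.75 21.29] F [ 0.9  1.2 -1.8] op 0.0241
```

move_arm:
  series:
    - [-0.3,-0.3,-0.2,0,0,0,-0.8]
    - [-0.6,-0.6,-0.5,0,0,0,-0.8]
    - [-0.95,-1,-0.7,0,0,0,-0.8]

```text
t: 14.8
tool_pos: [0.5098, 0.2337, 0.2009]
orientation: [0.648, 3.07, 0.006]
force: [1.5, 0.3, -1.4]
opening: 0.0237
```

move_arm:
  series:
    - [-0.3,-0.3,0,-0.006,-0.033,-0.03,-0.8]
    - [-0.6,-0.6,0,-0.012,-0.066,-0.06,-0.8]
    - [-0.9,-0.8,0,-0.02,-0.1,-0.09,-0.8]
    - [-0.95,-0.9,0,-0.025,-0.132,-0.118,-0.8]
    - [-0.95,-0.9,0,-0.025,-0.132,-0.118,-0.8]

```text
t: 15.3
tool_pos: [0.5552, 0.1112, 0.1938]
orientation: [0.058, 2.724, -0.013]
force: [-1.1, 0.4, -3.2]
opening: 0.0242
```

```bash
python3 -c "
from h import *
dk(.158,.07,.1);where()"
```

```text
t 15.3 shift/10cm [-0.163, -0.609, 0.249] turn/180 [-0.0003, -0.0006, -0.0003] n~ 1.3558019374245796 0.015580297523762362
t 15.3 deck pos [0.1419 0.1309 0.1249] rot err deg [0.05 0.11 0.05] F [-1.1  0.4 -3.2] op 0.0242
```

move_arm:
  series:
    - [-0.1,-0.3,0,0,0,0,-0.8]
    - [-0.16,-0.6,0.1,0,0,0,-0.8]
    - [-0.16,-0.61,0.4,0,0,0,-0.8]
    - [-0.16,-0.61,0.7,0,0,0,-0.8]
    - [-0.16,-0.61,0.84,0,0,0,-0.8]
    - [-0.16,-0.61,0.88,0,0,0,-0.8]
    - [-0.16,-0.61,0.88,0,0,0,-0.8]

```text
t: 16.0
tool_pos: [0.6074, 0.0509, 0.124]
orientation: [0.059, 2.722, -0.009]
force: [0.2, 0.2, -2.1]
opening: 0.024
```

```bash
python3 -c "
from h import *
where()"
```

```text
t 16.0 deck pos [0.1634 0.0729 0.0389] rot err deg [-0.09 -0.01  0.13] F [ 0.2  0.2 -2.1] op 0.024
```

move_arm:
  series:
    - [0.03,-0.02,0.03,0,0,0,-0.8]
    - [0.03,-0.02,0.06,0,0,0,-0.8]
    - [0.03,-0.02,0.08,0,0,0,-0.8]
    - [0.03,-0.02,0.08,0,0,0,-0.8]

```text
t: 16.4
tool_pos: [0.6075, 0.0483, 0.1157]
orientation: [0.058, 2.72, -0.01]
force: [-0.3, -0.0, -2.4]
opening: 0.0237
```

move_arm:
  series:
    - [0,0,0.01,0,0,0,-0.8]
    - [0,0,0.02,0,0,0,-0.8]
    - [0,0,0.02,0,0,0,-0.8]

```text
t: 16.7
tool_pos: [0.6083, 0.0482, 0.1136]
orientation: [0.058, 2.72, -0.01]
force: [0.4, 0.8, -1.7]
opening: 0.0239
```

```bash
python3 -c "
from h import *
where()"
```

```text
t 16.7 deck pos [0.16   0.0702 0.029 ] rot err deg [-0.06 -0.12  0.08] F [ 0.4  0.8 -1.7] op 0.0239
```

move_arm:
  series:
    - [0,0,0.01,0,0,0,-0.8]
    - [0,0,0.02,0,0,0,-0.8]
    - [0,0,0.025,0,0,0,-0.8]
    - [0,0,0.025,0,0,0,-0.8]

```text
t: 17.1
tool_pos: [0.6106, 0.0483, 0.1142]
orientation: [0.057, 2.717, -0.01]
force: [-12.6, 0.3, 16.4]
opening: 0.0235
```

```bash
python3 -c "
from h import *
where()"
```

```text
t 17.1 deck pos [0.1624 0.0704 0.0286] rot err deg [-0.07 -0.3   0.07] F [-12.6   0.3  16.4] op 0.0235
```

move_arm:
  series:
    - [0,0,-0.015,0,0,0,-0.8]
    - [0,0,-0.015,0,0,0,-0.1]
    - [0,0,-0.015,0,0,0,-0.1]
    - [0,0,-0.2,0,0,0,-0.1]
    - [0,0,-0.6,0,0,0,-0.1]
    - [0,0,-1,0,0,0,-0.1]
    - [0,0,-1,0,0,0,-0.5]

```text
t: 17.8
tool_pos: [0.5708, 0.0499, 0.2099]
orientation: [0.057, 2.71, -0.01]
force: [-0.1, 0.2, 0.3]
opening: 0.0375
```

```bash
python3 -c "
from h import *
where()
w=cam('wrist'); cv2.imwrite('pics/w10.png',w['frame'][:,:,::-1])
dk(.249,0,.1)"
```

```text
t 17.8 deck pos [0.1649 0.0704 0.1322] rot err deg [-0.09 -0.68  0.08] F [-0.1  0.2  0.3] op 0.0375
t 17.85 shift/10cm [-0.856, -0.702, 0.304] turn/180 [0.0005, 0.0028, -0.0004] n~ 2.296812923279553 0.061170375469000636
```

View pics/w10.png

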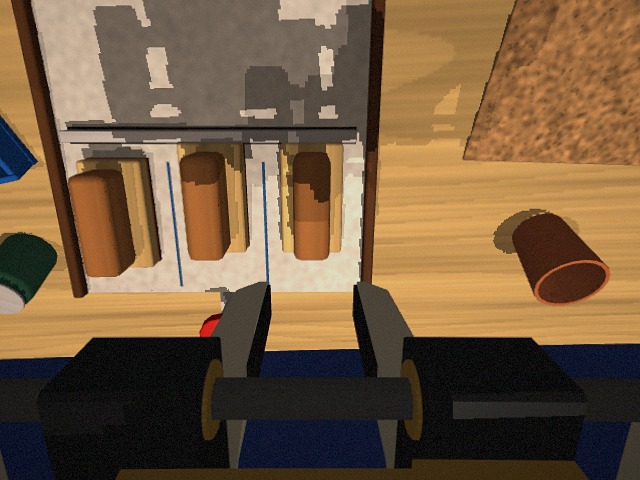

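All three blocks are sole down above the closed gate, with the middle and right ones resting on it. Now the plunger, with jaws shut.

move_arm:
  series:
    - [-0.3,-0.25,0,0,0.002,0,-1]
    - [-0.6,-0.5,0,0,0.003,0,-1]
    - [-0.86,-0.7,0.1,0,0.003,0,-1]
    - [-0.86,-0.7,0.3,0,0.003,0,-1]
    - [-0.86,-0.7,0.3,0,0.003,0,-1]

```text
t: 18.35
tool_pos: [0.655, -0.0247, 0.2052]
orientation: [0.06, 2.736, -0.009]
force: [-1.4, 0.8, -1.2]
opening: 0.0006
```

```bash
python3 -c "
from h import *
where();dk(.249,0,.045)
w=cam('wrist'); cv2.imwrite('pics/w11.png',w['frame'][:,:,::-1])
c=cam('top'); crop(c,300,100,410,275,4,'t11')"
```

```text
t 18.35 deck pos [ 0.2427 -0.0008  0.0925] rot err deg [-0.06  0.81  0.17] F [-1.4  0.8 -1.2] op 0.0006
t 18.35 shift/10cm [-0.07, 0.007, 0.474] turn/180 [0.0003, -0.0045, -0.0009] n~ 0.9582766204340648 0.0968400640615768
```

View pics/w11.png

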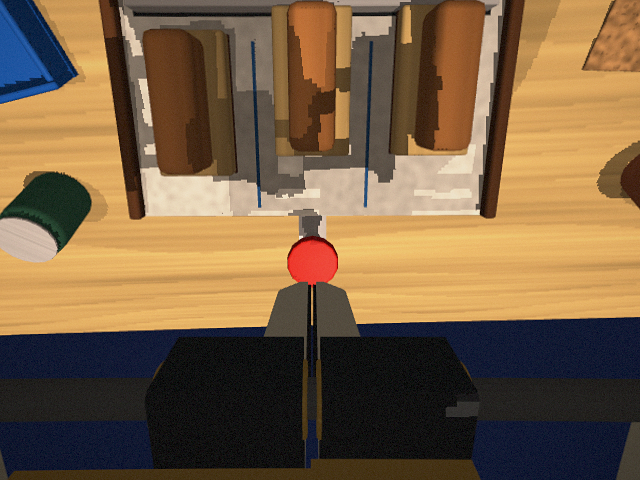

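The plunger is centred under the fingers at (312,261). I'll check its position, then go down.

move_arm:
  series:
    - [-0.04,0,0.1,0,-0.002,0,-1]
    - [-0.05,0,0.3,0,-0.004,0,-1]
    - [-0.05,0,0.45,0,-0.004,0,-1]
    - [-0.05,0,0.45,0,-0.004,0,-1]

```text
t: 18.85
tool_pos: [0.6774, -0.0242, 0.1677]
orientation: [0.057, 2.721, -0.009]
force: [-0.6, -0.5, -0.4]
opening: 0.0008
```

```bash
python3 -c "
from h import *
where();dk(.249,0,.012)
w=cam('wrist'); cv2.imwrite('pics/w12.png',w['frame'][:,:,::-1]); print(proj(w,d2w(np.load('deck.npy'),[[.249,0,.03]])))"
```

```text
t 18.85 deck pos [0.2479 0.0007 0.0491] rot err deg [-0.1  -0.05  0.05] F [-0.6 -0.5 -0.4] op 0.0008
t 18.85 shift/10cm [-0.011, -0.007, 0.371] turn/180 [0.0005, 0.0003, -0.0003] n~ 0.7430726702128976 0.01397735166793417
[[309.56299316 283.27457942]]
```

View pics/w12.png

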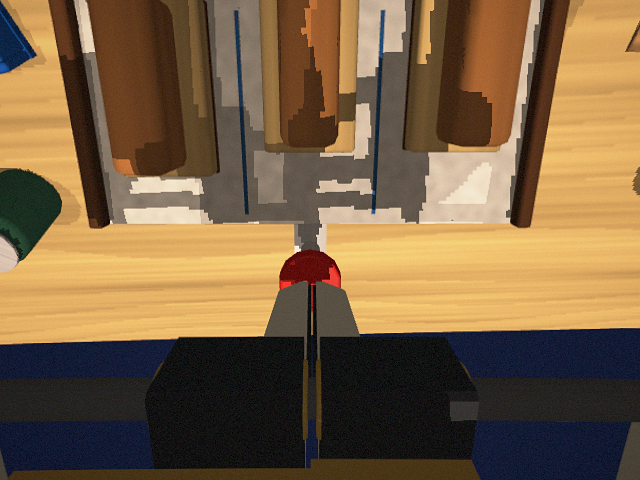

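move_arm:
  series:
    - [-0.01,0,0.1,0,0,0,-1]
    - [-0.01,0,0.2,0,0,0,-1]
    - [-0.01,0,0.26,0,0,0,-1]
    - [-0.01,0,0.31,0,0,0,-1]
    - [-0.01,0,0.35,0,0,0,-1]
    - [-0.01,0,0.38,0,0,0,-1]
    - [-0.01,0,0.38,0,0,0,-1]

```text
t: 19.6
tool_pos: [0.6952, -0.0256, 0.1363]
orientation: [0.057, 2.718, -0.01]
force: [0.1, 0.1, 1.2]
opening: 0.0007
```

```bash
python3 -c "
from h import *
where()
w=cam('wrist'); cv2.imwrite('pics/w13.png',w['frame'][:,:,::-1])
s=cam('scene'); crop(s,190,200,340,330,4.5,'s13')"
```

```text
t 19.6 deck pos [2.514e-01 1.000e-04 1.320e-02] rot err deg [-0.06 -0.27  0.08] F [0.1 0.1 1.2] op 0.0007
```

View pics/s13.png

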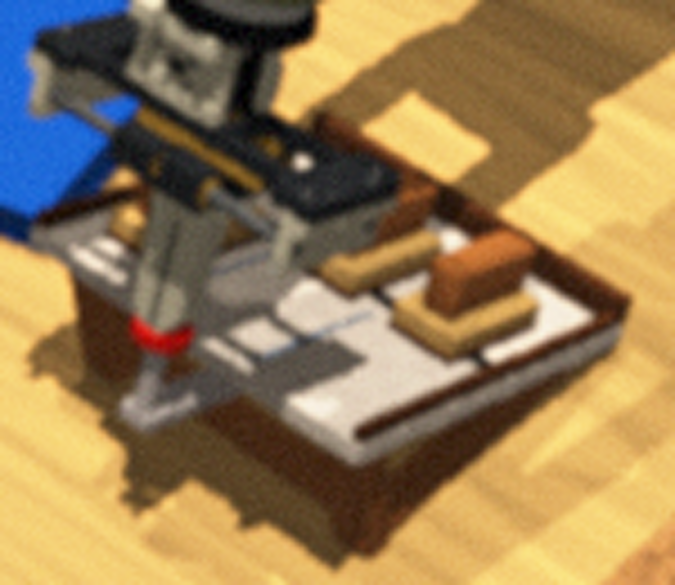

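The two worn blocks are sliding. I'll press the last few millimetres.

move_arm:
  series:
    - [0.02,0,0.02,0,0,0,-1]
    - [0.02,0,0.04,0,0,0,-1]
    - [0.02,0,0.05,0,0,0,-1]
    - [0.02,0,0.05,0,0,0,-1]

```text
t: 20.1
tool_pos: [0.6954, -0.0255, 0.1348]
orientation: [0.057, 2.716, -0.011]
force: [-26.8, 1.0, 28.9]
opening: 0.0005
```

```bash
python3 -c "
from h import *
where()
w=cam('wrist'); cv2.imwrite('pics/w14.png',w['frame'][:,:,::-1])
s=cam('scene'); crop(s,190,200,340,330,4.5,'s14')"
```

```text
t 20.1 deck pos [2.509e-01 1.000e-04 1.170e-02] rot err deg [-0.05 -0.33  0.04] F [-26.8   1.   28.9] op 0.0005
```

View pics/s14.png

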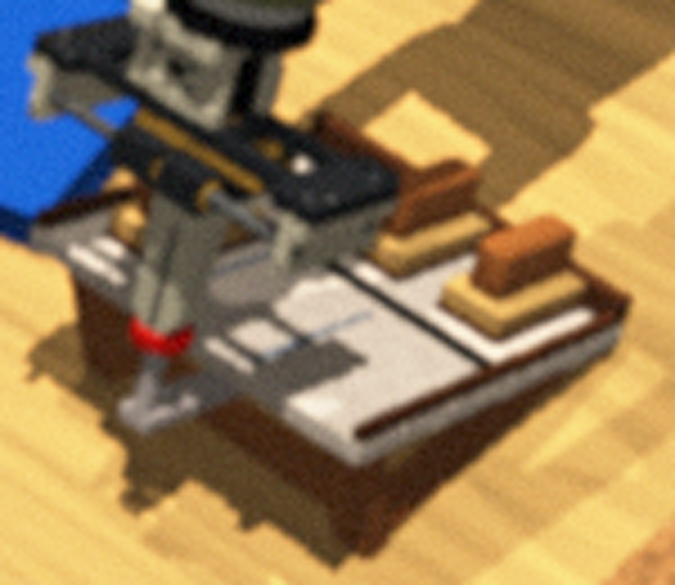

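The gate is at its end stop (force rises to about 39 N) and two blocks lie at the foot. I'll retreat and look.

move_arm:
  series:
    - [0,0,-0.1,0,0,0,-1]
    - [0,0,-0.4,0,0,0,-1]
    - [0,0,-0.8,0,0,0,-1]
    - [0.3,-0.2,-1,0,0,0,-0.6]
    - [0.7,-0.5,-1,0,0,0,-0.1]
    - [1,-0.7,-1,0,0,0,-0.1]
    - [1,-0.7,-1,0,0,0,-0.1]

```text
t: 20.9
tool_pos: [0.5559, -0.0911, 0.1772]
orientation: [0.061, 2.723, -0.01]
force: [0.1, 0.6, -0.1]
opening: 0.0277
```

```bash
python3 -c "
from h import *
where()
w=cam('wrist'); cv2.imwrite('pics/w15.png',w['frame'][:,:,::-1]);dk(.155,-.0705,.06)"
```

```text
t 20.9 deck pos [ 0.1433 -0.0712  0.1061] rot err deg [-0.05  0.04  0.21] F [ 0.1  0.6 -0.1] op 0.0277
t 20.95 shift/10cm [-0.086, 0.003, 0.471] turn/180 [0.0002, 0.0008, -0.0013] n~ 0.9577279516397387 0.03194865153304692
```

View pics/w15.png

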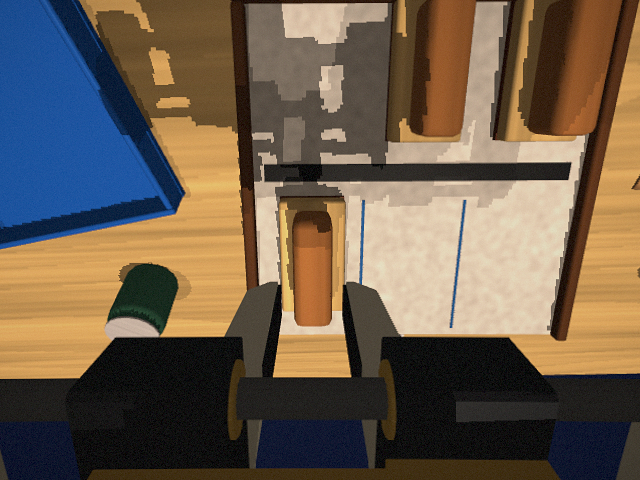

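The gate slot is dark (down), the worn blocks are at the foot, and the sharp one stayed at (313,265). I'm gripping it now.

move_arm:
  series:
    - [-0.05,0,0,0,0,0,-0.1]
    - [-0.09,0,0.2,0,0,0,-0.1]
    - [-0.09,0,0.45,0,0,0,-0.1]
    - [-0.09,0,0.47,0,0,0,-0.1]

```text
t: 21.35
tool_pos: [0.5881, -0.0899, 0.1397]
orientation: [0.056, 2.721, -0.008]
force: [0.0, 0.9, -0.8]
opening: 0.0418
```

```bash
python3 -c "
from h import *
where();dk(.156,-.0705,.026)
w=cam('wrist');crop(w,160,150,480,425,2.4,'w16')"
```

```text
t 21.35 deck pos [ 0.1574 -0.0686  0.0587] rot err deg [-0.15 -0.09  0.03] F [ 0.   0.9 -0.8] op 0.0418
t 21.35 shift/10cm [0.015, -0.02, 0.327] turn/180 [0.0008, 0.0005, -0.0002] n~ 0.6556310192390139 0.021047610251567515
```

View pics/w16.png

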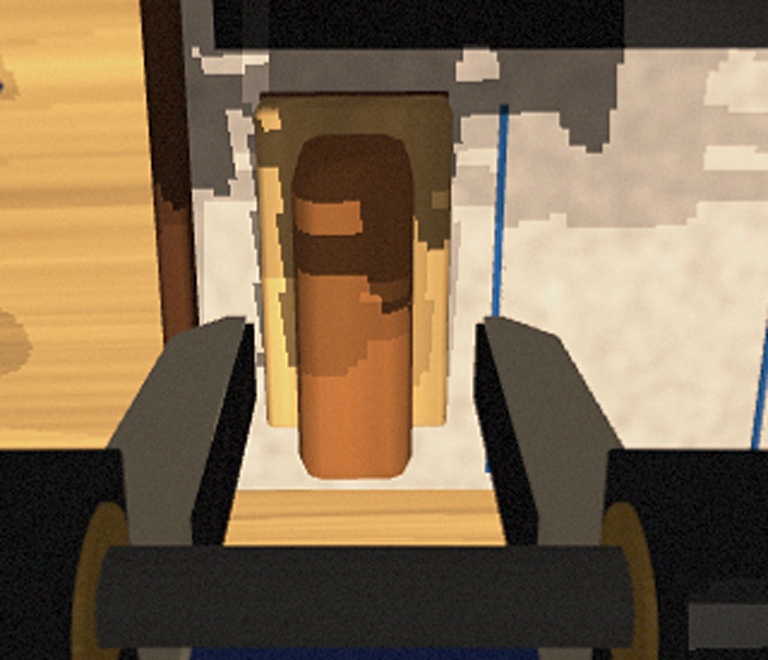

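move_arm:
  series:
    - [0.01,-0.02,0.1,0,0,0,-0.1]
    - [0.01,-0.02,0.25,0,0,0,-0.1]
    - [0.01,-0.02,0.31,0,0,0,-0.1]
    - [0.01,-0.02,0.31,0,0,0,-0.8]
    - [0.01,-0.02,0.31,0,0,0,-0.8]
    - [0.01,-0.02,0.31,0,0,0,-0.8]
  squeeze: 20

```text
t: 22.0
tool_pos: [0.6001, -0.0936, 0.1145]
orientation: [0.057, 2.716, -0.01]
force: [0.4, -0.1, -1.5]
opening: 0.024
```

```bash
python3 -c "
from h import *
where()"
```

```text
t 22.0 deck pos [ 0.1582 -0.0718  0.0308] rot err deg [-0.05 -0.36  0.07] F [ 0.4 -0.1 -1.5] op 0.024
```

move_arm:
  series:
    - [0,0,-0.2,0,0,0,-0.8]
    - [0,0,-0.6,0,0,0,-0.8]
    - [0,0,-1,0,0,0,-0.8]
    - [0,0,-1,0,0,0,-0.8]

```text
t: 22.4
tool_pos: [0.5605, -0.0929, 0.2123]
orientation: [0.057, 2.707, -0.015]
force: [0.7, -1.0, -1.1]
opening: 0.024
```

```bash
python3 -c "
from h import *
where()
move([.527,-.314,.2],Rdown(np.radians(10.7)+np.pi))
c=cam('top'); crop(c,380,130,520,290,4,'t16')"
```

```text
t 22.4 deck pos [ 0.1619 -0.0728  0.1363] rot err deg [ 0.1  -0.86  0.02] F [ 0.7 -1.  -1.1] op 0.024
t 22.4 shift/10cm [0.273, -2.223, 0.013] turn/180 [-0.0163, 0.1374, -0.0716] n~ 4.478580134942956 3.2653873283872223
```

move_arm:
  series:
    - [0.05,-0.3,0,0,0,0,-0.8]
    - [0.1,-0.7,-0.1,-0.004,0.03,-0.02,-0.8]
    - [0.15,-1,-0.1,-0.01,0.075,-0.05,-0.8]
    - [0.15,-1,-0.1,-0.016,0.12,-0.07,-0.8]
    - [0.15,-1,-0.1,-0.016,0.137,-0.0716,-0.8]

```text
t: 22.95
tool_pos: [0.5365, -0.1925, 0.206]
orientation: [0.291, -3.114, -0.007]
force: [0.2, 0.3, -2.8]
opening: 0.0239
```

```bash
python3 -c "
from h import *
w=cam('wrist'); cv2.imwrite('pics/w17.png',w['frame'][:,:,::-1])
move([.527,-.314,.14],Rdown(np.radians(10.7)+np.pi))"
```

```text
t 23.0 shift/10cm [0.315, -1.191, 0.645] turn/180 [0.0022, -0.0056, 0.0004] n~ 2.7804308728166243 0.1269303867745028
```

View pics/w17.png

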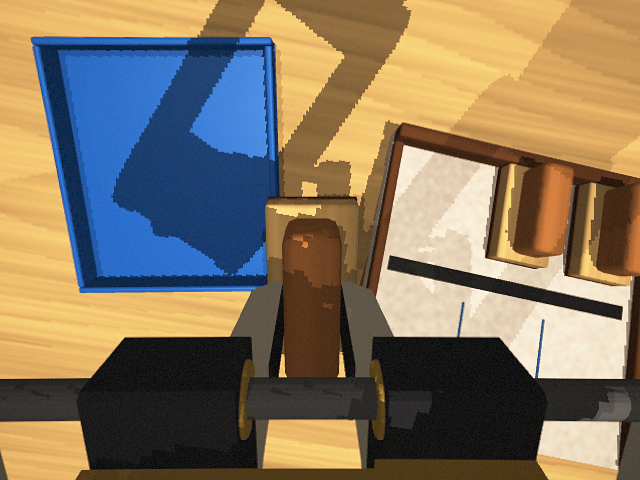

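The tray is at (33–278, 40–291) and aligned with the tool. I'll check its centre from this view.

```bash
python3 -c "
from h import *
w=cam('wrist')
t=atz(w,[(33,40),(272,39),(279,291),(80,291)],.032);print(t.round(3),t.mean(0))
move([t.mean(0)[0],t.mean(0)[1],.14],Rdown(np.radians(10.7)+np.pi))"
```

```text
[[ 0.443 -0.425  0.032]
 [ 0.407 -0.246  0.032]
 [ 0.615 -0.206  0.032]
 [ 0.648 -0.385  0.032]] [ 0.52824015 -0.3152947   0.032     ]
t 23.05 shift/10cm [0.312, -1.211, 0.64] turn/180 [0.0022, -0.0039, 0.0003] n~ 2.809709867519402 0.09485195572472653
```

move_arm:
  series:
    - [0.15,-0.45,0,0.001,0,0,-0.8]
    - [0.28,-0.9,0,0.002,-0.003,0,-0.8]
    - [0.3,-1,0.2,0.002,-0.004,0,-0.8]
    - [0.3,-1,0.6,0.002,-0.004,0,-0.8]
    - [0.3,-1,0.6,0.002,-0.004,0,-0.8]

```text
t: 23.55
tool_pos: [0.521, -0.2926, 0.14]
orientation: [0.29, -3.126, -0.009]
force: [-0.7, 1.3, -3.3]
opening: 0.0238
```

```bash
python3 -c "
from h import *
move([.528,-.315,.045],Rdown(np.radians(10.7)+np.pi));print(read_state()['tool_pos'])"
```

```text
t 23.55 shift/10cm [-0.029, -0.239, 0.949] turn/180 [0.0018, -0.0004, -0.0005] n~ 1.9579986940201128 0.040891748517590976
[ 0.52096964 -0.29255977  0.14003372]
```

move_arm:
  series:
    - [-0.03,-0.24,0.1,0.001,0,0,-0.8]
    - [-0.03,-0.24,0.5,0.001,0,0,-0.8]
    - [-0.03,-0.24,0.8,0.001,0,0,-0.8]
    - [-0.03,-0.24,0.94,0.001,0,0,-0.8]
    - [-0.03,-0.24,0.94,0.001,0,0,-0.8]

```text
t: 24.05
tool_pos: [0.5317, -0.3164, 0.0515]
orientation: [-0.293, 3.125, -0.003]
force: [-1.4, 0.0, -1.4]
opening: 0.0238
```

move_arm:
  series:
    - [0,0,0.03,0,0,0,-0.8]
    - [0,0,0.05,0,0,0,-0.8]
    - [0,0,0.06,0,0,0,-0.8]
    - [0,0,0.06,0,0,0,-0.8]

```text
t: 24.45
tool_pos: [0.5337, -0.3183, 0.0483]
orientation: [-0.292, 3.121, -0.009]
force: [-1.4, -0.9, -2.6]
opening: 0.0239
```

move_arm:
  series:
    - [0,0,0.03,0,0,0,-0.8]
    - [0,0,0.06,0,0,0,-0.8]
    - [0,0,0.07,0,0,0,-0.8]
    - [0,0,0.07,0,0,0,-0.8]

```text
t: 24.85
tool_pos: [0.5329, -0.3178, 0.0398]
orientation: [-0.292, 3.123, -0.007]
force: [-0.3, -0.0, -1.9]
opening: 0.024
```

move_arm:
  series:
    - [0,0,0.02,0,0,0,-0.8]
    - [0,0,0.03,0,0,0,-0.8]
    - [0,0,0.03,0,0,0,-0.8]

```text
t: 25.15
tool_pos: [0.5331, -0.3179, 0.0371]
orientation: [-0.293, 3.123, -0.007]
force: [-0.4, 0.2, -3.0]
opening: 0.0238
```

move_arm:
  series:
    - [0,0,0.01,0,0,0,-0.8]
    - [0,0,0.02,0,0,0,-0.8]
    - [0,0,0.02,0,0,0,-0.8]

```text
t: 25.45
tool_pos: [0.5334, -0.3181, 0.0366]
orientation: [-0.292, 3.122, -0.008]
force: [-4.6, 2.0, 6.4]
opening: 0.0238
```

The block is touching the tray floor. I'll open and leave straight up.

move_arm:
  series:
    - [0,0,0,0,0,0,0]
    - [0,0,0,0,0,0,0]
    - [0,0,0,0,0,0,0]
    - [0,0,-0.2,0,0,0,0]
    - [0,0,-0.6,0,0,0,0]
    - [0,0,-1,0,0,0,0]

```text
t: 26.05
tool_pos: [0.5319, -0.317, 0.1352]
orientation: [-0.293, 3.124, -0.005]
force: [-0.1, -0.1, 0.2]
opening: 0.0465
```

move_arm:
  series:
    - [0,0,-0.4,0,0,0,0]
    - [0,0,-0.8,0,0,0,0]
    - [0,0,-0.8,0,0,0,0]
    - [0,0,-0.8,0,0,0,0]

```text
t: 26.45
tool_pos: [0.533, -0.3178, 0.2168]
orientation: [-0.292, 3.12, -0.011]
force: [-0.4, 0.3, -0.4]
opening: 0.0462
```

```bash
python3 -c "
from h import *
print(read_state()['force'],read_state()['opening'],read_state()['tool_pos'])
w=cam('wrist'); cv2.imwrite('pics/w18.png',w['frame'][:,:,::-1])
s=cam('scene'); crop(s,130,170,410,400,2.8,'s18')"
```

```text
[-0.3742913   0.34669444 -0.42591201] 0.04616167776688334 [ 0.53295324 -0.31779298  0.21677591]
```

View pics/w18.png

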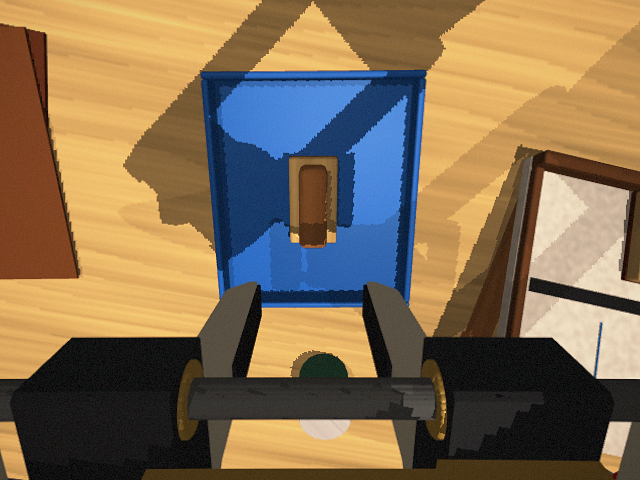

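View pics/s18.png

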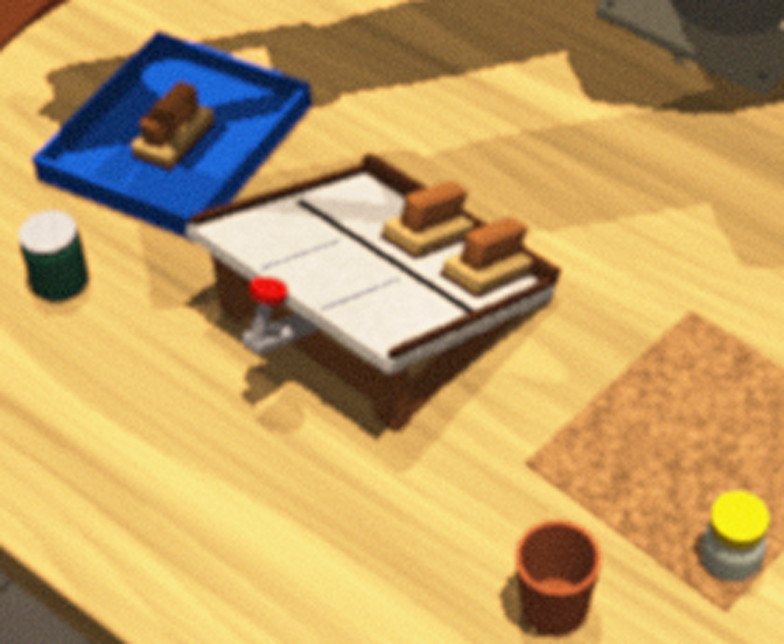

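The sharp block is flat in the tray centre (313,200), two blocks lie flat at the foot against the lip, and the gate is down. The tub, tin and cup are standing and the arm is clear, so I'm handing in.

```bash
python3 -c "
from plant import *
print(close_job())"
```

```text
the job is handed in; nothing more can be done
None
```

I set all three blocks sole down above the closed gate, one per lane, and released them. Then I pressed the plunger to its stop, where the force rose to about 39 N. Two blocks slid to the foot. The one that stayed up is now in the blue tray, and I handed the job in at about 26.5 s of the 72 s allowed. No verdict was reported.

- **Last pictures:** The sharp block lies flat near the middle of the tray. The two worn blocks lie flat against the lip, the gate slot shows it is down, and the tub, tin and cup stand where they were. The gripper was empty and about 0.2 m above the bench, with no contact force.
- **Not measured:** I judged the blocks' flatness and final positions from the pictures only, without computing their coordinates after the slide.
- **Disagreement:** The top camera placed the blocks about 6 mm off in y compared with the wrist camera. I used the wrist camera, and the grasps confirmed it.

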